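Gauge and sort dowels with a hole plate

TASK

Gauge all the loose dowels: push each one endwise through the smallest hole of the steel gauge plate that it will pass, all the way, so that it drops into the closed bay behind that hole. Lay any dowel that is too thick for every hole in the red reject tray, and leave the masking tape, tape measure and chuck key where they are.

Things in the scene. Friction and masses are not known exactly. Their poses are not given: they have to be found in the camera images.
- gauge: dowel gauge, fixed, 150 wide, 138 deep, 125 mm high: upright steel plate 3 mm thick with three through holes in a row, behind it three closed bays (one per hole, walls at y = +-23 mm, 127 mm deep, floor sloping from z = 44 mm at the plate down to 10 mm) under a clear cover. Origin on the bench under the middle of the plate's outer face; x points horizontally into the bays (the way dowels are pushed), z up. Hole centres 105 mm up
- hole_large (a point): centre of the large hole on the plate's outer face, diameter 25 mm, at the gauge's y = +46 mm; a 22 mm dowel passes freely, a 27 mm one does not; plate and bays are slippery; a dowel pushed in until its rear end is level with this face drops into the bay by itself
- hole_middle (a point): centre of the middle hole on the plate's outer face, diameter 20 mm, at the gauge's y = 0; a 17 mm dowel passes freely, a 22 mm one does not; plate and bays are slippery; a dowel pushed in until its rear end is level with this face drops into the bay by itself
- hole_small (a point): centre of the small hole on the plate's outer face, diameter 15 mm, at the gauge's y = -46 mm; a 12 mm dowel passes freely, a 17 mm one does not; plate and bays are slippery; a dowel pushed in until its rear end is level with this face drops into the bay by itself
- reject_tray: a fixed red open tray for oversize dowels, 150 x 130 mm outside (its x and y), 30 mm high, walls and floor 5 mm thick; origin at the centre of its underside
- dowel_a: a plain round beech dowel, 80 mm long, lying on one of its two opposite saw flats (each flat lies 42 % of the diameter from the axis); one of four diameters, 12, 17, 22 or 27 mm (nothing marks which: the gauge holes tell). Origin at the middle of its axis; x runs along the axis, both ends alike. May be absent
- dowel_b: a plain round beech dowel, 80 mm long, lying on one of its two opposite saw flats (each flat lies 42 % of the diameter from the axis); one of four diameters, 12, 17, 22 or 27 mm (nothing marks which: the gauge holes tell). Origin at the middle of its axis; x runs along the axis, both ends alike. May be absent
- dowel_c: a plain round beech dowel, 80 mm long, lying on one of its two opposite saw flats (each flat lies 42 % of the diameter from the axis); one of four diameters, 12, 17, 22 or 27 mm (nothing marks which: the gauge holes tell). Origin at the middle of its axis; x runs along the axis, both ends alike. May be absent
- dowel_d: a plain round beech dowel, 80 mm long, lying on one of its two opposite saw flats (each flat lies 42 % of the diameter from the axis); one of four diameters, 12, 17, 22 or 27 mm (nothing marks which: the gauge holes tell). Origin at the middle of its axis; x runs along the axis, both ends alike. May be absent
- dowel_e: a plain round beech dowel, 80 mm long, lying on one of its two opposite saw flats (each flat lies 42 % of the diameter from the axis); one of four diameters, 12, 17, 22 or 27 mm (nothing marks which: the gauge holes tell). Origin at the middle of its axis; x runs along the axis, both ends alike. May be absent
- dowel_f: a plain round beech dowel, 80 mm long, lying on one of its two opposite saw flats (each flat lies 42 % of the diameter from the axis); one of four diameters, 12, 17, 22 or 27 mm (nothing marks which: the gauge holes tell). Origin at the middle of its axis; x runs along the axis, both ends alike. May be absent
- masking_tape: a bystander that stays where it is: a roll of masking tape, 94 mm across, 30 mm high, flat on the bench; origin at the centre of its underside
- tape_measure: a bystander that stays where it is: a yellow tape measure, 34 x 77 x 56 mm; origin at the centre of its underside
- chuck_key: a bystander that stays where it is: a steel drill chuck key, 50 x 75 x 15 mm; origin at the centre of its underside
There are look-alikes about, which are no part of the job. Leave any pink look-alike of the dowel_c alone.

How it is judged:
By the outcome, as a careful person would: the job done as asked, in the order asked, and still so for the second after the job is handed in, with the robot touching nothing.
Of dowel_a, dowel_b, dowel_c, dowel_d, dowel_e, dowel_f only 4 to 5 are there at a start; the rules pass over those that are not, and their reading is None.
At some moment in a run one of dowel_a, dowel_b, dowel_c, dowel_d, dowel_e, dowel_f may be knocked a few centimetres aside while the robot is not near it.
Once in a run the grip may slacken for a moment while it holds something.
It also fails if it takes over 210 s, if anything falls off the work surface, if the arm or the gripper's body presses on something with over 40 N, if the wrist force passes 120 N, or if a joint passes its speed limit or range.

ROBOT

A 6-joint arm with a two-finger parallel gripper is mounted at the origin on a cart in front of the work surface, level with it; the furniture and walls round the work are solid. World frame = base frame: x ahead of the robot, y to its left, z up, the work surface at z = 0. Lengths are in m, angles in rad, forces in N, time in s.
With the tool pointing down it reaches from about 0.35 to 0.775 m from the base axis. Payload 5.5 kg.
Tool frame: the origin (TCP) lies midway between the tips of the shut fingers; the grasp point (between the pads) lies grip_point_offset behind it (grip_point_offset is the distance from the TCP to the grasp point, in m); z points along the fingers, y is the direction in which the jaws open and shut (so a half turn about z gives the same grasp; the last joint's range is limited). The gripper opens to 85 mm and grips with 20 to 120 N. Pads are 22 mm wide; open, the fingers measure 114 mm over their backs; the gripper's body (76 mm by 85 mm) begins 54 mm behind the grasp point. The pads swing forward as they close: fully open they stand 13 mm farther back than shut.
Start: joints at [0.983, 0.313, 0.046, 1.304, 0, 1.431], TCP at [0.249, 0.518, 0.231] pointing down, gripper open.
Joint ranges: [-2.76, 2.76], [-0.86, 1.69], [-1.03, 1.26], [-2.2, 2.34], [-1.47, 1.5], [-3.14, 3.14]. Speed limits (rad/s): [2.57, 2.57, 3.14, 3.14, 3.14, 3.14].

INTERFACE

Orientations are given as a unit quaternion [w, x, y, z].
In Python, from workcell import * gives the robot as it stands.
- The arm moves only by the tool send_rows, never from a script. Its argument "series" is one flat list of numbers, 7 for each row, row after row: the shift along the tool's x, y, z in cm, then the turn, a rotation vector about the tool's x, y, z in degrees, then the opening, from 0 (shut) to 1 (fully open). A call has 1 to 10 rows; each row is the pose to reach, as a shift and turn from the pose commanded when the call began, along the tool's axes at that moment; what a row does not reach only later rows make up. A row lasts 1/12 s, in which the tool goes at most 41.7 mm and 7.16 degrees, less where a joint would pass 70% of its speed; a pose out of reach is approached as far as the arm can. A call with a gripper value outside its range is refused whole. The fingers move at their own pace and stop on an object; "newtons" is the grip in N (left out, the last holds). Time passes only in rows, so rows that repeat a pose let the fingers close. It gives the time, the measured TCP pose, the force and the opening at its end, in the units of the state.
- get_state(): the state, without advancing time (a new reading comes with each control period).
- read_camera(name): name is "scene" or "top" or "wrist"; returns the picture (420x560x3 uint8, blue, green, red); there is no depth.
- camera_info(name): a dict with "K" (3x3 intrinsics, pixels), "xyz" and "attitude" of the camera in the world. Camera axes: x right, y down, z forward; pixel columns grow to the right and rows downward; lengths in m; the calibration is good to about 2 mm. A picture is of the moment at which its call begins: read the wrist's pose just before it. camera_info takes no time and is no camera call; for the wrist camera it gives the pose at the moment of the call.
- hand_in(): hands the job in, once; it reports no verdict.
Trained networks look in the newest picture that a camera, given by its name, has taken for a name from the list of things; names that differ only in an ending like _2 or _b are one class to them, and where a whole thing is asked for, a point or a joint stands for the part that bears it (a point fixed in the world has none). Each returns a list of dicts, best first, with "p" (0 to 1); they miss things now and then, are a little off and sometimes report something else, mostly with a low value. They report only what shows in the picture. A call takes as long as a camera call. They do not tell look-alikes from the thing itself.
- silhouettes(camera, label): "pixels" (420x560 bool, what is visible of it) and "box" ([left, top, width, height] in pixels, round what is visible of it).
The state is a dict: "clock": time; "joint_pos": joint angles; "qvel": joint speeds; "tau": joint torques, N m; "tcp_pos": TCP position; "orientation": TCP orientation; "wrist_force": force on the tool from outside, world axes, zero at the start; "ft_torque": the same for the moment, N m; "finger_gap": finger opening in m.
Only numpy, scipy, OpenCV 4.12 (cv2) and the standard library are available. Lean on these libraries where they do the work, as an engineer would, in place of code of your own. Each camera call takes 0.05 s, during which the arm holds its last target. There are 200 camera calls.

## Working session

There is one attempt and no reset: what is moved stays moved. The work goes in short steps, Python scripts to look and compute and a tool call to move; the robot and the scene stay as the last step left them, time stands still between calls to the robot, and variables do not carry over. Pictures are saved under pics/ and viewed, about 12 in all and at most 16, crops included, and the job is handed in when it is done.

Besides the shell and the picture viewer there is one more tool, called after "Call:" as name(argument=value, ...) on one line, values as JSON. send_rows: Moves the arm, as the interface text tells. Its arguments: {"type":"object","properties":{"series":{"type":"array"},"newtons":{"type":"number"}},"required":["series"]}

```bash
ls; mkdir -p pics; cat > h.py <<'E'
from workcell import *
import numpy as np, cv2
from scipy.spatial.transform import Rotation as R
def rot(q): return R.from_quat([q[1],q[2],q[3],q[0]])
E
python3 - <<'E'
from h import *
print(get_state())
a=read_camera("scene");b=read_camera("top")
cv2.imwrite("pics/s1.png",a);cv2.imwrite("pics/t1.png",b)
for n in ("scene","top","wrist"): print(n,camera_info(n))
try: print(grip_point_offset)
except Exception as e: print(e)
E
```

```text
pics
{'clock': 0.0, 'joint_pos': array([9.83417246e-01, 3.14006552e-01, 4.49713494e-02, 1.30359645e+00,
       7.74732214e-06, 1.43119831e+00]), 'qvel': array([-1.05456949e-03, -2.08294622e-04, -1.54901832e-04,  2.71098022e-04,
        1.18870029e-04,  1.62305443e-05]), 'tau': array([-1.33850644e-03, -4.80631614e+01,  2.98532706e+01,  1.94873207e-02,
       -3.25799529e-04, -7.95342032e-06]), 'tcp_pos': array([0.24867419, 0.51787697, 0.23040225]), 'orientation': array([-3.29883837e-04,  2.22024634e-01,  9.75040625e-01, -8.56328013e-04]), 'wrist_force': array([-0.30257604,  0.37174006, -0.05737222]), 'ft_torque': array([-0.02946676, -0.00951097,  0.02142127]), 'finger_gap': 0.08533214081661063}
scene {'K': array([[480.96231749,   0.        , 283.51746043],
       [  0.        , 480.96231749, 207.88807382],
       [  0.        ,   0.        ,   1.        ]]), 'xyz': array([ 0.06024334, -1.13477167,  0.87790758]), 'attitude': array([-0.43808611,  0.86542067, -0.21857018,  0.10655845])}
top {'K': array([[465.59051673,   0.        , 285.43691225],
       [  0.        , 465.59051673, 207.8821724 ],
       [  0.        ,   0.        ,   1.        ]]), 'xyz': array([ 0.01875174, -0.23570765,  1.62861148]), 'attitude': array([-0.1292331 ,  0.74307061, -0.64608476,  0.11712966])}
wrist {'K': array([[314.09216672,   0.        , 280.56677411],
       [  0.        , 314.09216672, 209.39407783],
       [  0.        ,   0.        ,   1.        ]]), 'xyz': array([0.1757799 , 0.55441363, 0.37324373]), 'attitude': array([0.13690845, 0.83516967, 0.5258658 , 0.08492853])}
0.0187
```

View pics/s1.png

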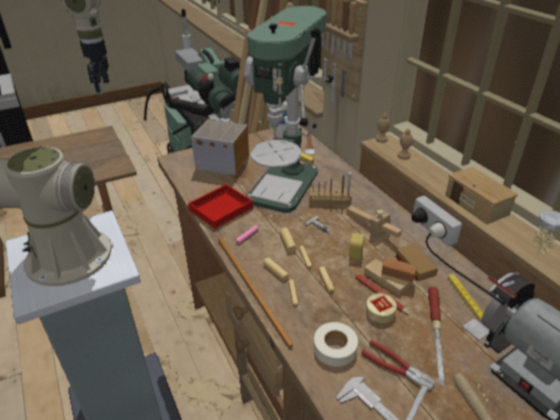

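View pics/t1.png

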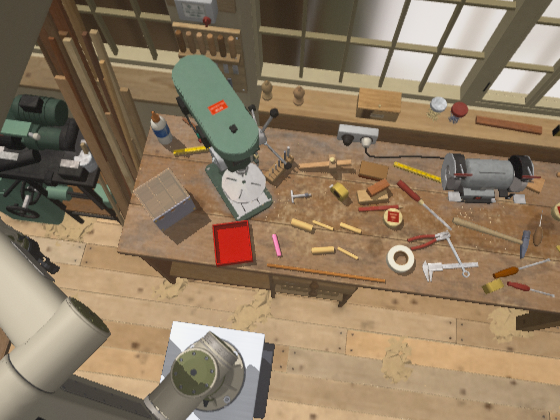

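```bash
cat >> h.py <<'E'
def ray(ci,u,v):
    d=np.linalg.inv(ci["K"])@np.array([u,v,1.]); return ci["xyz"],rot(ci["attitude"]).apply(d)
def atz(ci,u,v,z):
    o,d=ray(ci,u,v); return o+d*(z-o[2])/d[2]
def proj(ci,P):
    p=rot(ci["attitude"]).inv().apply(np.atleast_2d(P)-ci["xyz"])@ci["K"].T; return p[:,:2]/p[:,2:]
def axis(m):
    ys,xs=np.nonzero(m); P=np.c_[xs,ys].astype(float); c=P.mean(0); w,V=np.linalg.eigh(np.cov((P-c).T)); d=V[:,1]
    t=(P-c)@d; s=(P-c)@V[:,0]
    return c,d,t.min(),t.max(),s.max()-s.min(),len(xs)
E
python3 - <<'E'
from h import *
for n in ("scene","top"):
    im=read_camera(n); ci=camera_info(n)
    for l in ("dowel_a","gauge","reject_tray","hole_large","masking_tape","tape_measure","chuck_key"):
        for s in silhouettes(n,l):
            c,d,t0,t1,w,N=axis(s["pixels"]); z=.01
            a=atz(ci,*(c+d*t0),z);b=atz(ci,*(c+d*t1),z)
            print(n,l,round(s["p"],2),s["box"],c.round(),N,"A",a.round(3)[:2],"B",b.round(3)[:2],"L",round(np.linalg.norm(a-b),3), "mid",atz(ci,*c,z)[:2].round(3))
E
```

```text
scene dowel_a 0.68 [265.1, 259.2, 25.9, 17.2] [276. 268.] 223 A [ 0.478 -0.36 ] B [ 0.456 -0.274] L 0.089 mid [ 0.467 -0.318]
scene dowel_a 0.66 [320.3, 267.3, 15.8, 24.0] [327. 280.] 173 A [ 0.573 -0.37 ] B [ 0.552 -0.455] L 0.088 mid [ 0.561 -0.416]
scene dowel_a 0.65 [279.3, 228.7, 17.1, 22.7] [288. 239.] 231 A [ 0.563 -0.178] B [ 0.542 -0.277] L 0.101 mid [ 0.552 -0.228]
scene dowel_a 0.57 [236.5, 228.1, 21.3, 17.8] [246. 234.] 100 A [ 0.496 -0.138] B [ 0.423 -0.169] L 0.079 mid [ 0.458 -0.154]
scene dowel_a 0.55 [289.6, 278.4, 8.1, 27.0] [293. 292.] 116 A [ 0.482 -0.37 ] B [ 0.452 -0.449] L 0.085 mid [ 0.467 -0.411]
scene dowel_a 0.47 [299.9, 248.8, 13.0, 16.5] [305. 257.] 91 A [ 0.569 -0.272] B [ 0.548 -0.353] L 0.083 mid [ 0.558 -0.315]
scene gauge 0.91 [191.4, 119.0, 54.8, 56.5] [220. 146.] 2637 A [0.703 0.347] B [0.482 0.372] L 0.223 mid [0.588 0.36 ]
scene reject_tray 0.93 [187.1, 186.1, 65.2, 41.4] [220. 205.] 1651 A [ 0.543 -0.005] B [0.354 0.028] L 0.192 mid [0.446 0.012]
scene hole_large 0.62 [192.2, 119.7, 54.7, 56.8] [220. 146.] 2678 A [0.692 0.332] B [0.487 0.384] L 
[... 954 characters left out ...]
[165. 199.] 2195 A [0.651 0.373] B [0.51  0.201] L 0.222 mid [0.579 0.285]
top reject_tray 0.67 [209.4, 220.2, 44.3, 43.5] [232. 243.] 1578 A [0.53  0.025] B [ 0.369 -0.011] L 0.166 mid [0.448 0.007]
top reject_tray 0.26 [291.9, 190.7, 17.2, 10.5] [300. 195.] 51 A [ 0.672 -0.242] B [ 0.657 -0.179] L 0.064 mid [ 0.665 -0.212]
top hole_large 0.77 [133.2, 169.0, 62.6, 60.4] [165. 199.] 2167 A [0.65 0.37] B [0.51  0.201] L 0.219 mid [0.578 0.284]
top masking_tape 0.86 [387.6, 248.3, 27.2, 22.1] [400. 259.] 481 A [ 0.466 -0.644] B [ 0.481 -0.549] L 0.096 mid [ 0.474 -0.598]
top chuck_key 0.62 [293.0, 187.6, 14.8, 16.5] [297. 196.] 93 A [ 0.672 -0.242] B [ 0.654 -0.178] L 0.066 mid [ 0.661 -0.203]
```

```bash
python3 - <<'E'
import cv2
a=cv2.imread("pics/s1.png");b=cv2.imread("pics/t1.png")
x=cv2.resize(a[110:250,170:340],None,fx=3,fy=3,interpolation=2)
y=cv2.resize(b[160:280,120:290],None,fx=2.3,fy=2.3,interpolation=2)
import numpy as np
cv2.imwrite("pics/c1.png",x)
E
```

```text
(no output)
```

View pics/c1.png

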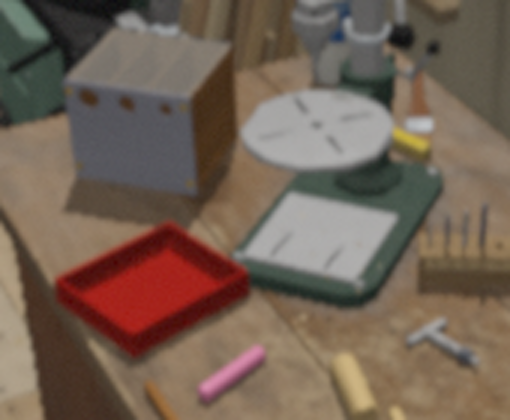

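```bash
cat >> h.py <<'E'
def tri(obs):
    A=np.zeros((3,3));b=np.zeros(3)
    for n,u,v in obs:
        o,d=ray(camera_info(n),u,v); d=d/np.linalg.norm(d); M=np.eye(3)-np.outer(d,d); A+=M;b+=M@o
    return np.linalg.solve(A,b)
E
python3 - <<'E'
from h import *
ci=camera_info("scene")
for c in ((90,97),(127,102),(167,108)): print(atz(ci,170+c[0]/3,110+c[1]/3,.105).round(3))
for c in ((78,177),(194,190)): print("bot",atz(ci,170+c[0]/3,110+c[1]/3,0).round(3))
for c in ((72,85),(190,103),(236,45),(118,28)): print("top",atz(ci,170+c[0]/3,110+c[1]/3,.125).round(3))
print("disc",tri([("scene",275,153),("top",243,188)]))
print("head front bottom",tri([("scene",290,75),("top",240,150)]))
print("chuck?",tri([("scene",277,98),("top",236,160)]))
b=cv2.imread("pics/t1.png")
cv2.imwrite("pics/c2.png",cv2.resize(b[40:280,120:380],None,fx=2.5,fy=2.5,interpolation=2))
E
```

```text
[0.479 0.25  0.105]
[0.511 0.219 0.105]
[0.545 0.186 0.105]
bot [0.458 0.264 0.   ]
bot [0.564 0.173 0.   ]
top [0.461 0.25  0.125]
top [0.558 0.15  0.125]
top [0.659 0.25  0.125]
top [0.556 0.357 0.125]
disc [ 0.61264375 -0.02056882  0.15959265]
head front bottom [ 0.64970654 -0.02788372  0.38979581]
chuck? [ 0.63274639 -0.00711404  0.32500398]
```

View pics/c2.png

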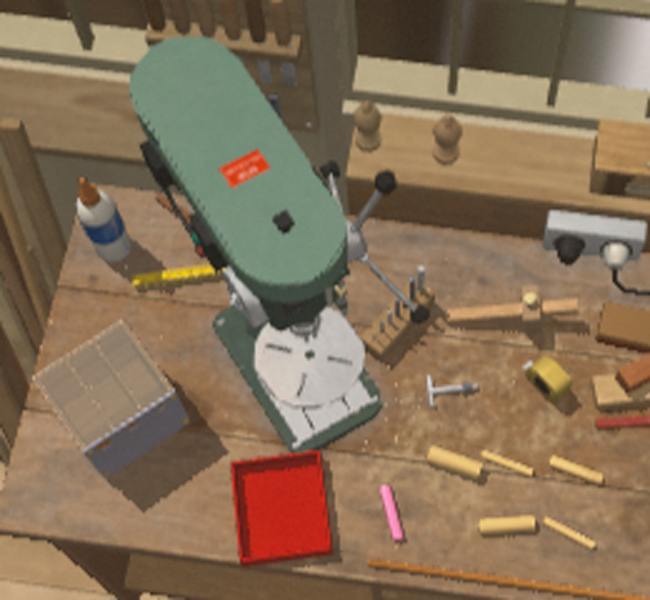

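```bash
cat >> h.py <<'E'
def go(x,y,z,yaw):
    "row to reach tcp xyz pointing down, tool x at world yaw (deg)"
    s=get_state(); Rt=rot(s["orientation"])
    T=R.from_euler("z",yaw,degrees=True)*R.from_matrix(np.diag([1.,-1,-1]))
    d=Rt.inv().apply(np.array([x,y,z])-s["tcp_pos"])*100; r=(Rt.inv()*T).as_rotvec(degrees=True)
    print("row",d.round(2),r.round(1))
def st():
    s=get_state();X=rot(s["orientation"]).apply([1,0,0]);Z=rot(s["orientation"]).apply([0,0,1])
    print("t%.1f"%s["clock"],s["tcp_pos"].round(4),"yaw",np.degrees(np.arctan2(X[1],X[0])).round(1),"z",Z.round(3),"F",s["wrist_force"].round(1),"gap",round(s["finger_gap"],4),"q",s["joint_pos"].round(2))
E
python3 -c "
from h import *
go(.38,.11,.25,226); print(rot(camera_info('wrist')['attitude']).apply([0,0,1]),rot(get_state()['orientation']).as_matrix())"
```

```text
row [-29.49 -31.13  -1.87] [  0.    0.  -71.7]
[ 0.28678543 -0.13795583 -0.94800966] [[-9.01394724e-01  4.32998320e-01  8.34655392e-05]
 [ 4.32998326e-01  9.01394722e-01  7.67580719e-05]
 [-4.19992803e-05  1.05329760e-04 -9.99999994e-01]]
```

Call:
send_rows(series=[-29.5,-31.1,-1.9,0,0,-71.7,0.6,-29.5,-31.1,-1.9,0,0,-71.7,0.6,-29.5,-31.1,-1.9,0,0,-71.7,0.6,-29.5,-31.1,-1.9,0,0,-71.7,0.6,-29.5,-31.1,-1.9,0,0,-71.7,0.6,-29.5,-31.1,-1.9,0,0,-71.7,0.6,-29.5,-31.1,-1.9,0,0,-71.7,0.6,-29.5,-31.1,-1.9,0,0,-71.7,0.6,-29.5,-31.1,-1.9,0,0,-71.7,0.6,-29.5,-31.1,-1.9,0,0,-71.7,0.6])

```text
clock: 1.73
tcp_pos: [0.3618, 0.1703, 0.2479]
orientation: [0.001, -0.319, 0.948, 0.0]
wrist_force: [0.2, 0.3, -0.5]
finger_gap: 0.0513
```

```bash
python3 -c "
from h import *
st(); a=read_camera('wrist'); cv2.imwrite('pics/w1.png',a); go(.38,.11,.25,226)
import json
ci=camera_info('wrist'); np.savez('w1.npz',xyz=ci['xyz'],att=ci['attitude'])
for s in silhouettes('wrist','gauge'): print(s['p'],s['box'])"
```

```text
t1.7 [0.3618 0.1703 0.2479] yaw -142.8 z [ 0.001  0.    -1.   ] F [ 0.2  0.3 -0.5] gap 0.0513 q [ 0.24 -0.03 -0.32  1.28  0.   -0.41]
row [ 2.11 -5.44 -0.17] [-0.2 -0.  -8.6]
```

View pics/w1.png

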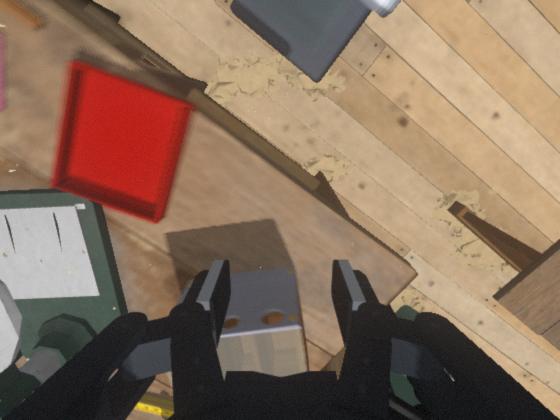

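```bash
cat >> h.py <<'E'
def go(x,y,z,yaw,pitch=0):
    s=get_state(); Rt=rot(s["orientation"])
    T=R.from_euler("z",yaw,degrees=True)*R.from_matrix(np.diag([1.,-1,-1]))*R.from_euler("y",-pitch,degrees=True)
    d=Rt.inv().apply(np.array([x,y,z])-s["tcp_pos"])*100; r=(Rt.inv()*T).as_rotvec(degrees=True)
    print("row",d.round(2),r.round(1))
E
python3 -c "
from h import *
go(.44,.148,.2,226,40)"
```

```text
row [-4.95 -6.22  4.81] [ -3.3 -39.9  -8.9]
```

Call:
send_rows(series=[-5,-6.2,4.8,-3.3,-39.9,-8.9,0.6,-5,-6.2,4.8,-3.3,-39.9,-8.9,0.6,-5,-6.2,4.8,-3.3,-39.9,-8.9,0.6,-5,-6.2,4.8,-3.3,-39.9,-8.9,0.6,-5,-6.2,4.8,-3.3,-39.9,-8.9,0.6,-5,-6.2,4.8,-3.3,-39.9,-8.9,0.6,-5,-6.2,4.8,-3.3,-39.9,-8.9,0.6,-5,-6.2,4.8,-3.3,-39.9,-8.9,0.6,-5,-6.2,4.8,-3.3,-39.9,-8.9,0.6])

```text
clock: 2.58
tcp_pos: [0.4398, 0.1523, 0.2006]
orientation: [0.314, -0.368, 0.865, 0.134]
wrist_force: [1.2, 1.3, 0.1]
finger_gap: 0.0513
```

```bash
python3 -c "
from h import *
st(); ci=camera_info('wrist'); a=read_camera('wrist'); cv2.imwrite('pics/w2.png',a)
np.savez('w2.npz',**ci)
cv2.imwrite('pics/w2z.png',cv2.resize(cv2.rotate(a,cv2.ROTATE_180),None,fx=1.4,fy=1.4,interpolation=2))"
```

```text
t2.6 [0.4398 0.1523 0.2006] yaw -133.8 z [ 0.445  0.463 -0.767] F [1.2 1.3 0.1] gap 0.0513 q [-0.22 -0.26 -0.83  0.59  0.58 -0.9 ]
```

View pics/w2.png

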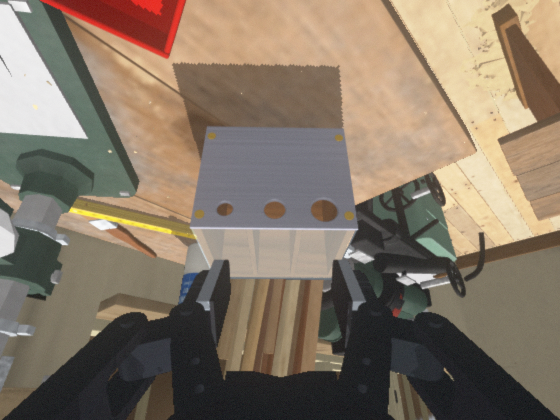

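```bash
cat > gfit.py <<'E'
from h import *
from scipy.optimize import least_squares
ci=dict(np.load("w2.npz")); im=cv2.imread("pics/w2.png")
sat=im[...,2].astype(int)-im[...,0]   # red minus blue
obs=[];obj=[]
for (u,v),y in (((225,209),-.046),((275,209),0.),((323,211),.046)):
    r=22;p=cv2.resize(sat[v-r:v+r,u-r:u+r].astype(np.float32),None,fx=8,fy=8,interpolation=1)
    m=(p>np.percentile(p,20)/2+p[r*8,r*8]/2).astype(np.uint8)
    n,l,S,C=cv2.connectedComponentsWithStats(m); k=l[r*8,r*8]
    e=cv2.minEnclosingCircle(np.argwhere(l==k)[:,::-1].astype(np.float32)); x0,y0,w,h=S[k][:4]
    c=(np.array([x0+w/2,y0+h/2])-.5)/8-.5+.5+np.array([u-r,v-r])-.44
    print("hole",c.round(2),"wh",w/8,h/8); obs.append(c);obj.append([0,y,.105])
g=cv2.cvtColor(im,cv2.COLOR_BGR2GRAY)
K=np.array([[207,127],[342,127],[191,227],[357,227]],np.float32).reshape(-1,1,2)
K=cv2.cornerSubPix(g,K,(4,4),(-1,-1),(3,50,.01)).reshape(-1,2); print(K.round(1))
for k,o in zip(K,([0,-.075,0],[0,.075,0],[0,-.075,.125],[0,.075,.125])): obs.append(k);obj.append(o)
obs=np.array(obs);obj=np.array(obj)
def P(p): return R.from_euler("z",p[3]).apply(obj)+p[:3]
f=lambda p:(proj(ci,P(p))-obs).ravel()
s=least_squares(f,[.511,.219,0,.8],loss="soft_l1"); print(s.x[:3].round(4),np.degrees(s.x[3]).round(2)); print(f(s.x).reshape(-1,2).round(2))
print("holes S M L",P(s.x)[:3].round(4))
E
python3 gfit.py
```

```text
hole [224.62 209.  ] wh 16.0 12.5
hole [274.12 209.81] wh 21.25 17.125
hole [323.5  210.31] wh 26.25 21.625
[[206.7 125.9]
 [342.  127. ]
 [188.9 225.5]
 [358.  228.6]]
[5.087e-01 2.158e-01 5.000e-04] 44.94
[[-0.61 -0.83]
 [-0.1  -1.03]
 [ 0.24 -0.93]
 [-0.12  0.28]
 [ 1.22  1.51]
 [ 0.13  1.48]
 [-0.29  0.25]]
holes S M L [[0.5412 0.1833 0.1055]
 [0.5087 0.2158 0.1055]
 [0.4762 0.2484 0.1055]]
```

```bash
python3 -c "
from h import *
go(.4,-.05,.25,250)"
```

```text
row [ 10.18 -11.12 -14.94] [ -8.3  39.4 -22.8]
```

Call:
send_rows(series=[10.2,-11.1,-14.9,-8.3,39.4,-22.8,0.6,10.2,-11.1,-14.9,-8.3,39.4,-22.8,0.6,10.2,-11.1,-14.9,-8.3,39.4,-22.8,0.6,10.2,-11.1,-14.9,-8.3,39.4,-22.8,0.6,10.2,-11.1,-14.9,-8.3,39.4,-22.8,0.6,10.2,-11.1,-14.9,-8.3,39.4,-22.8,0.6,10.2,-11.1,-14.9,-8.3,39.4,-22.8,0.6,10.2,-11.1,-14.9,-8.3,39.4,-22.8,0.6])

```text
clock: 3.3
tcp_pos: [0.4015, -0.0496, 0.2493]
orientation: [-0.0, -0.575, 0.818, -0.001]
wrist_force: [-0.3, -0.7, 0.2]
finger_gap: 0.0513
```

```bash
python3 -c "
from h import *
st();go(.5,-.28,.25,265)"
```

```text
t3.3 [ 0.4015 -0.0496  0.2493] yaw -109.8 z [ 0.    -0.002 -1.   ] F [-0.3 -0.7  0.2] gap 0.0513 q [-0.32 -0.02 -0.31  1.29 -0.   -1.55]
row [ 18.35 -17.07  -0.03] [ -0.   -0.1 -14.8]
```

Call:
send_rows(series=[18.4,-17.1,0,0,0,-14.8,0.6,18.4,-17.1,0,0,0,-14.8,0.6,18.4,-17.1,0,0,0,-14.8,0.6,18.4,-17.1,0,0,0,-14.8,0.6,18.4,-17.1,0,0,0,-14.8,0.6,18.4,-17.1,0,0,0,-14.8,0.6,18.4,-17.1,0,0,0,-14.8,0.6,18.4,-17.1,0,0,0,-14.8,0.6])

```text
clock: 3.97
tcp_pos: [0.4976, -0.2833, 0.2466]
orientation: [0.0, -0.673, 0.739, 0.001]
wrist_force: [-0.3, 1.1, 0.2]
finger_gap: 0.0513
```

```bash
cat >> h.py <<'E'
def dowels(name,save):
    st(); ci=camera_info("wrist"); im=read_camera("wrist"); ci=camera_info("wrist"); cv2.imwrite(save,im)
    for s in silhouettes("wrist","dowel_a"):
        m=s["pixels"]; ys,xs=np.nonzero(m)
        z=.008; Q=np.array([atz(ci,u,v,z)[:2] for u,v in zip(xs,ys)]); c,(w,h),an=cv2.minAreaRect(Q.astype(np.float32))
        B=cv2.boxPoints((c,(w,h),an)); i=0 if np.linalg.norm(B[1]-B[0])>np.linalg.norm(B[2]-B[1]) else 1
        d=B[i+1]-B[i]; d=d/np.linalg.norm(d); d=d if d[1]>0 else -d
        col=im[m].mean(0)
        print("p%.2f"%s["p"],"px",round(xs.mean()),round(ys.mean()),"c",np.round(c,4),"LxW",round(max(w,h),3),round(min(w,h),4),"yaw+ %.1f"%np.degrees(np.arctan2(d[1],d[0])),"bgr",col.round(),"rear",(np.array(c)-d*.029).round(4))
E
python3 -c "
from h import *
dowels('wrist','pics/w3.png')"
```

```text
t4.0 [ 0.4976 -0.2833  0.2466] yaw -95.3 z [-0.001  0.002 -1.   ] F [-0.3  1.1  0.2] gap 0.0513 q [-0.66  0.31  0.07  1.34  0.   -2.14]
p0.97 px 211 64 c [ 0.5631 -0.4091] LxW 0.082 0.0182 yaw+ 76.3 bgr [120. 179. 210.] rear [ 0.5562 -0.4373]
p0.83 px 244 215 c [ 0.5488 -0.2291] LxW 0.089 0.0272 yaw+ 77.4 bgr [118. 175. 205.] rear [ 0.5424 -0.2574]
p0.73 px 316 264 c [ 0.4613 -0.1507] LxW 0.082 0.0202 yaw+ 23.0 bgr [156. 124. 205.] rear [ 0.4346 -0.162 ]
p0.69 px 304 140 c [ 0.4657 -0.3162] LxW 0.081 0.0223 yaw+ 102.7 bgr [126. 187. 218.] rear [ 0.4721 -0.3445]
p0.62 px 227 156 c [ 0.5595 -0.3074] LxW 0.081 0.0144 yaw+ 74.3 bgr [121. 179. 210.] rear [ 0.5516 -0.3354]
p0.56 px 297 59 c [ 0.4681 -0.4067] LxW 0.081 0.0133 yaw+ 69.6 bgr [113. 167. 197.] rear [ 0.458  -0.4339]
```

View pics/w3.png

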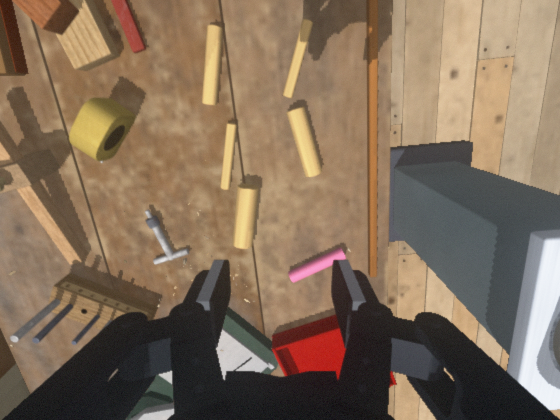

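```bash
python3 -c "
from h import *
go(.4719,-.3435,.08,282.7);go(.4719,-.3435,.003,282.7)"
```

```text
row [ 6.54  1.83 16.73] [  0.1   0.1 -17.9]
row [ 6.56  1.82 24.43] [  0.1   0.1 -17.9]
```

Call:
send_rows(series=[6.5,1.8,16.7,0,0,-17.9,0.6,6.5,1.8,16.7,0,0,-17.9,0.6,6.5,1.8,16.7,0,0,-17.9,0.6,6.5,1.8,16.7,0,0,-17.9,0.6,6.5,1.8,16.7,0,0,-17.9,0.6,6.5,1.8,16.7,0,0,-17.9,0.6,6.5,1.8,16.7,0,0,-17.9,0.6])

```text
clock: 4.65
tcp_pos: [0.472, -0.3425, 0.081]
orientation: [-0.001, 0.781, -0.624, -0.001]
wrist_force: [0.1, 0.3, 0.7]
finger_gap: 0.0514
```

```bash
python3 -c "
from h import *
dowels('','pics/w4.png');go(.4719,-.3435,.003,282.7)"
```

```text
t4.7 [ 0.472  -0.3425  0.081 ] yaw -77.3 z [-0.001  0.002 -1.   ] F [0.1 0.3 0.7] gap 0.0514 q [-0.77  0.42 -0.18  0.97  0.   -2.56]
p0.96 px 168 91 c [ 0.5652 -0.411 ] LxW 0.083 0.0184 yaw+ 76.2 bgr [121. 181. 210.] rear [ 0.5583 -0.4392]
p0.91 px 281 249 c [ 0.4671 -0.3163] LxW 0.09 0.022 yaw+ 102.1 bgr [124. 185. 214.] rear [ 0.4731 -0.3447]
p0.87 px 158 232 c [ 0.5614 -0.3106] LxW 0.084 0.0126 yaw+ 75.8 bgr [124. 185. 213.] rear [ 0.5543 -0.3387]
p0.67 px 310 128 c [ 0.4699 -0.4097] LxW 0.082 0.0131 yaw+ 68.4 bgr [ 92. 136. 162.] rear [ 0.4592 -0.4366]
p0.49 px 20 319 c [ 0.6552 -0.2129] LxW 0.079 0.0499 yaw+ 87.0 bgr [129. 130. 133.] rear [ 0.6537 -0.2419]
row [-0.09  0.17  8.01] [-0.1 -0.1  0.1]
```

Call:
send_rows(series=[0,0,4,0,0,0,0.6,0,0,7.6,0,0,0,0.6,0,0,7.6,0,0,0,0.6,0,0,7.6,0,0,0,0.6])

```text
clock: 5.08
tcp_pos: [0.472, -0.343, 0.0051]
orientation: [-0.0, 0.781, -0.624, -0.002]
wrist_force: [-0.1, 0.1, -0.6]
finger_gap: 0.0513
```

```bash
python3 -c "
from h import *
for i in range(3): st(); read_camera('top')
"
```

```text
t5.1 [ 0.472  -0.343   0.0051] yaw -77.3 z [-0.002  0.003 -1.   ] F [-0.1  0.1 -0.6] gap 0.0513 q [-0.77  0.49 -0.27  0.81  0.   -2.56]
t5.1 [ 0.4732 -0.3443  0.0067] yaw -77.3 z [ 0.  0. -1.] F [-0.3  0.6 -0.3] gap 0.0512 q [-0.77  0.49 -0.27  0.81  0.   -2.56]
t5.2 [ 0.4739 -0.3452  0.0075] yaw -77.3 z [ 0.002 -0.002 -1.   ] F [ 0.8 -0.3  0.2] gap 0.0511 q [-0.77  0.49 -0.27  0.81  0.   -2.56]
```

Call:
send_rows(series=[0,0,0.4,0,0,0,0.6,0,0,0.4,0,0,0,0.1,0,0,0.4,0,0,0,0,0,0,0.4,0,0,0,0,0,0,0.4,0,0,0,0,0,0,0.4,0,0,0,0,0,0,0.4,0,0,0,0], newtons=60)

```text
clock: 5.82
tcp_pos: [0.4726, -0.3448, 0.0017]
orientation: [-0.0, 0.781, -0.625, 0.0]
wrist_force: [-1.6, 0.9, 5.8]
finger_gap: 0.0195
```

```bash
python3 -c "
from h import *
st(); read_camera('top');st(); go(.42,-.3,.2,270)
"
```

```text
t5.8 [ 0.4726 -0.3448  0.0017] yaw -77.3 z [ 0.  0. -1.] F [-1.6  0.9  5.8] gap 0.0195 q [-0.77  0.5  -0.28  0.8   0.   -2.56]
t5.9 [ 0.4726 -0.3448  0.0017] yaw -77.3 z [ 0.  0. -1.] F [-1.6  0.3  5.7] gap 0.0196 q [-0.77  0.5  -0.28  0.8   0.   -2.56]
row [ -5.52   4.14 -19.83] [-0.   0.  12.7]
```

Call:
send_rows(series=[0,0,-4,0,0,0,0,0,0,-8,0,0,0,0,0,0,-8,0,0,0,0,0,0,-8,0,0,0,0,0,0,-8,0,0,0,0])

```text
clock: 6.28
tcp_pos: [0.4723, -0.3445, 0.0808]
orientation: [-0.0, 0.781, -0.625, -0.0]
wrist_force: [0.9, 0.7, -1.8]
finger_gap: 0.0196
```

```bash
python3 -c "
from h import *
st(); a=read_camera('wrist'); b=read_camera('scene'); st()
ci=camera_info('scene'); u,v=proj(ci,get_state()['tcp_pos'])[0].astype(int)
o=np.hstack([cv2.resize(a[180:330,200:360],(480,450),interpolation=2),cv2.resize(b[v-40:v+50,u-30:u+34],(320,450),interpolation=2)])
cv2.imwrite('pics/w5.png',o)
"
```

```text
t6.3 [ 0.4723 -0.3445  0.0808] yaw -77.3 z [-0.     0.001 -1.   ] F [ 0.9  0.7 -1.8] gap 0.0196 q [-0.77  0.42 -0.18  0.97  0.   -2.56]
t6.4 [ 0.4714 -0.3437  0.0793] yaw -77.3 z [-0.002  0.003 -1.   ] F [ 0.2  0.6 -0.6] gap 0.0193 q [-0.77  0.42 -0.19  0.97  0.   -2.56]
```

View pics/w5.png

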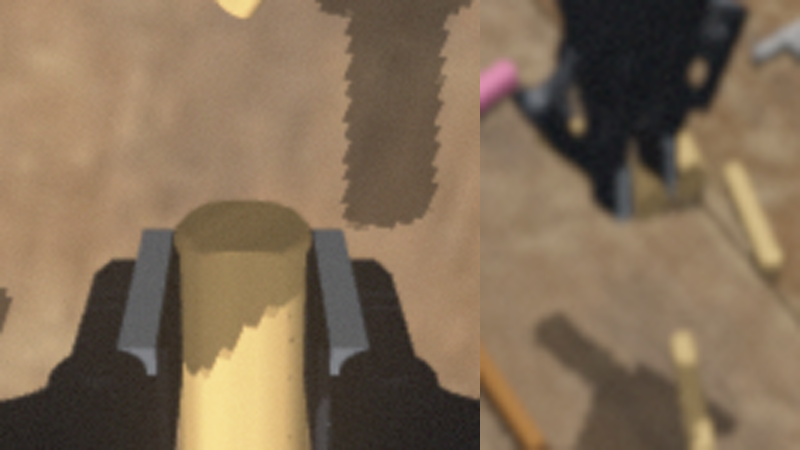

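```bash
python3 -c "
from h import *
go(.42,-.1,.2,255)
"
```

```text
row [-24.94  -0.31 -11.99] [ 0.1  0.2 27.7]
```

Call:
send_rows(series=[-24.9,-0.3,-12,0,0,27.7,0,-24.9,-0.3,-12,0,0,27.7,0,-24.9,-0.3,-12,0,0,27.7,0,-24.9,-0.3,-12,0,0,27.7,0,-24.9,-0.3,-12,0,0,27.7,0,-24.9,-0.3,-12,0,0,27.7,0,-24.9,-0.3,-12,0,0,27.7,0,-24.9,-0.3,-12,0,0,27.7,0,-24.9,-0.3,-12,0,0,27.7,0])

```text
clock: 7.13
tcp_pos: [0.4203, -0.0998, 0.2007]
orientation: [-0.0, -0.61, 0.793, 0.001]
wrist_force: [0.6, -0.7, -0.7]
finger_gap: 0.0194
```

```bash
python3 -c "
from h import *
st();go(.409,.181,.0975,225)
"
```

```text
t7.1 [ 0.4203 -0.0998  0.2007] yaw -104.9 z [-0.001  0.001 -1.   ] F [ 0.6 -0.7 -0.7] gap 0.0194 q [-0.42  0.05 -0.35  1.17  0.   -1.73]
row [-26.85   8.29  10.34] [ 0.1  0.  30.1]
```

Call:
send_rows(series=[-26.9,8.3,0,0,0,30,0,-26.9,8.3,0,0,0,30,0,-26.9,8.3,0,0,0,30,0,-26.9,8.3,0,0,0,30,0,-26.9,8.3,0,0,0,30,0,-26.9,8.3,10.3,0,0,30,0,-26.9,8.3,10.3,0,0,30,0,-26.9,8.3,10.3,0,0,30,0,-26.9,8.3,10.3,0,0,30,0,-26.9,8.3,10.3,0,0,30,0])

```text
clock: 7.97
tcp_pos: [0.4068, 0.1813, 0.093]
orientation: [-0.005, -0.384, 0.923, 0.002]
wrist_force: [-1.2, -0.9, 0.5]
finger_gap: 0.0195
```

```bash
cat >> h.py <<'E'
HOLE=dict(S=np.array([.5412,.1833]),M=np.array([.5087,.2158]),L=np.array([.4762,.2484]))
def ins(h,z):
    "offset of tcp from the hole axis, in tool axes cm: lateral tool y, tool z; dist tcp to plate cm"
    P=[]
    for i in range(3): P.append(get_state()["tcp_pos"]); read_camera("top")
    P.append(get_state()["tcp_pos"]); print(np.round(P,4)); p=np.mean(P,0)
    u=np.array([np.cos(np.radians(45)),np.sin(np.radians(45))]); d=HOLE[h]-p[:2]
    g=-np.array([-u[1],u[0]])  # placeholder lateral
    s=get_state(); Rt=rot(s["orientation"])
    D=Rt.inv().apply(np.array([*(d-u*(d@u)),z-p[2]]))*100
    print("move lateral y %.2f z %.2f cm; tcp to plate %.2f cm"%(D[1],D[2],d@u*100)); st()
E
python3 -c "
from h import *
ins('L',.0975); cv2.imwrite('pics/w6.png',read_camera('wrist')); cv2.imwrite('pics/s6.png',read_camera('scene'))
a=cv2.imread('pics/w6.png');b=cv2.imread('pics/s6.png')
cv2.imwrite('pics/c6.png',np.hstack([cv2.resize(a[150:420,150:410],(400,415)),cv2.resize(b[110:190,170:247],(400,415),interpolation=2)]))
"
```

```text
[[0.4068 0.1813 0.093 ]
 [0.408  0.1802 0.0949]
 [0.4093 0.1797 0.0965]
 [0.4103 0.1795 0.0976]]
move lateral y 0.04 z -0.20 cm; tcp to plate 9.60 cm
t8.1 [0.4103 0.1795 0.0976] yaw -135.1 z [-0.002 -0.    -1.   ] F [-0.7  0.4 -0.2] gap 0.0194 q [ 0.23  0.16 -0.5   0.91  0.   -0.55]
```

View pics/c6.png

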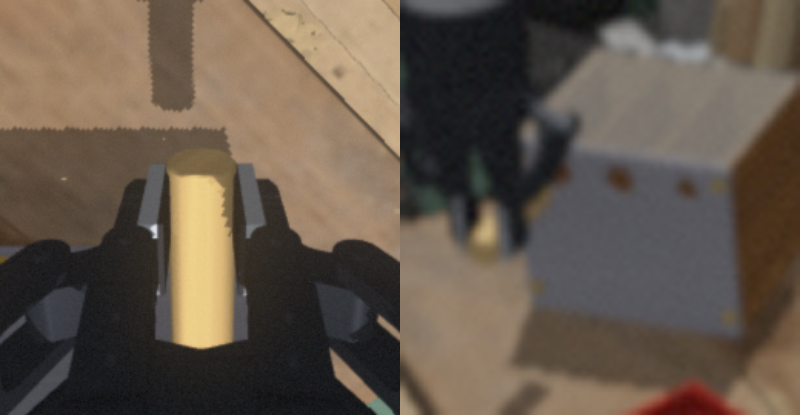

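Call:
send_rows(series=[0,0.2,0,0,0,0,0,-1.9,0.2,0,0,0,0,0,-1.9,0.2,0,0,0,0,0,-1.9,0.2,0,0,0,0,0,-1.9,0.2,0,0,0,0,0,-1.9,0.2,0,0,0,0,0])

```text
clock: 8.72
tcp_pos: [0.4217, 0.1947, 0.0984]
orientation: [-0.0, -0.382, 0.924, 0.0]
wrist_force: [-0.7, -0.0, 0.2]
finger_gap: 0.0195
```

```bash
python3 -c "
from h import *
ins('L',.0975)
"
```

```text
[[0.4217 0.1947 0.0984]
 [0.4218 0.1948 0.0984]
 [0.4218 0.1949 0.0983]
 [0.4218 0.195  0.0983]]
move lateral y -0.06 z 0.08 cm; tcp to plate 7.63 cm
t8.9 [0.4218 0.195  0.0983] yaw -135.0 z [-0.001  0.001 -1.   ] F [0.5 0.6 0. ] gap 0.0189 q [ 0.26  0.19 -0.46  0.92  0.   -0.53]
```

Aligned within 1 mm. Push in slowly and watch the force.

Call:
send_rows(series=[-0.7,-0.05,0.08,0,0,0,0,-1,-0.05,0.08,0,0,0,0,-1.4,-0.05,0.08,0,0,0,0,-1.7,-0.05,0.08,0,0,0,0,-1.7,-0.05,0.08,0,0,0,0])

```text
clock: 9.28
tcp_pos: [0.4353, 0.2075, 0.0974]
orientation: [0.0, -0.383, 0.924, 0.001]
wrist_force: [-1.0, -1.0, 0.7]
finger_gap: 0.0195
```

```bash
python3 -c "
from h import *
ins('L',.0975)
"
```

```text
[[0.4353 0.2075 0.0974]
 [0.4348 0.2073 0.0973]
 [0.4346 0.2071 0.0973]
 [0.4344 0.207  0.0973]]
move lateral y -0.02 z -0.02 cm; tcp to plate 5.84 cm
t9.4 [0.4344 0.207  0.0973] yaw -135.0 z [-0.001  0.001 -1.   ] F [ 0.7  0.3 -0.3] gap 0.0195 q [ 0.28  0.22 -0.42  0.93  0.   -0.51]
```

Call:
send_rows(series=[-1,0,0,0,0,0,0,-2,0,0,0,0,0,0,-3,0,0,0,0,0,0,-4,0,0,0,0,0,0,-4.2,0,0,0,0,0,0,-4.2,0,0,0,0,0,0])

```text
clock: 9.93
tcp_pos: [0.4651, 0.2374, 0.0973]
orientation: [0.0, -0.383, 0.924, 0.001]
wrist_force: [-0.5, 0.7, -0.0]
finger_gap: 0.0192
```

```bash
python3 -c "
from h import *
ins('L',.0975)
"
```

```text
[[0.4651 0.2374 0.0973]
 [0.4644 0.2369 0.0971]
 [0.464  0.2367 0.0971]
 [0.4638 0.2365 0.0972]]
move lateral y -0.03 z -0.03 cm; tcp to plate 1.65 cm
t10.1 [0.4638 0.2365 0.0972] yaw -135.0 z [-0.002  0.    -1.   ] F [-0.8 -0.3 -1.1] gap 0.0194 q [ 0.32  0.29 -0.33  0.95  0.   -0.47]
```

Call:
send_rows(series=[0,0,0,0,0,0,0.4,0,0,0,0,0,0,0.4,0,0,0,0,0,0,0.4,1.7,0,0,0,0,0,0.4,3.4,0,0,0,0,0,0.4,3.4,0,0,0,0,0,0,3.4,0,0,0,0,0,0,3.4,0,0,0,0,0,0,3.4,0,0,0,0,0,0,3.4,0,0,0,0,0,0])

```text
clock: 10.92
tcp_pos: [0.4409, 0.213, 0.0976]
orientation: [0.0, -0.383, 0.924, 0.001]
wrist_force: [-0.4, 0.2, -0.3]
finger_gap: -0.0005
```

```bash
python3 -c "
from h import *
ins('L',.0975); cv2.imwrite('pics/w7.png',read_camera('wrist')); cv2.imwrite('pics/s7.png',read_camera('scene'))
a=cv2.imread('pics/w7.png');b=cv2.imread('pics/s7.png')
cv2.imwrite('pics/c7.png',np.hstack([cv2.resize(a[150:420,150:410],(400,415)),cv2.resize(b[110:190,170:247],(400,415),interpolation=2)]))
"
```

```text
[[0.4409 0.213  0.0976]
 [0.4408 0.213  0.0975]
 [0.4407 0.2129 0.0974]
 [0.4405 0.2129 0.0974]]
move lateral y -0.00 z -0.00 cm; tcp to plate 5.01 cm
t11.1 [0.4405 0.2129 0.0974] yaw -135.0 z [-0.001  0.001 -1.   ] F [ 0.1 -1.   0.8] gap -0.0001 q [ 0.29  0.24 -0.4   0.93  0.   -0.5 ]
```

View pics/c7.png

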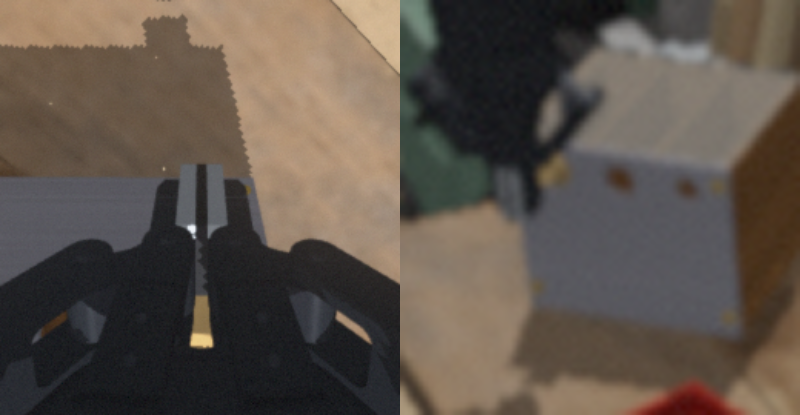

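Call:
send_rows(series=[-1,0,0,0,0,0,0,-1.6,0,0,0,0,0,0,-2.2,0,0,0,0,0,0,-2.8,0,0,0,0,0,0,-3.4,0,0,0,0,0,0,-3.8,0,0,0,0,0,0,-3.8,0,0,0,0,0,0])

```text
clock: 11.75
tcp_pos: [0.4672, 0.2396, 0.0971]
orientation: [-0.001, -0.383, 0.924, 0.0]
wrist_force: [-2.0, -2.0, -0.7]
finger_gap: 0.0001
```

```bash
python3 -c "
from h import *
ins('L',.0975); cv2.imwrite('pics/w8.png',read_camera('wrist')); cv2.imwrite('pics/s8.png',read_camera('scene'))
a=cv2.imread('pics/w8.png')[300:400,230:330].astype(int); print('yellow px',(((a[...,2]-a[...,0])>70)&(a[...,2]>150)).sum())
"
```

```text
[[0.4672 0.2396 0.0971]
 [0.4672 0.2397 0.0972]
 [0.4672 0.2396 0.0973]
 [0.4672 0.2397 0.0974]]
move lateral y -0.02 z -0.03 cm; tcp to plate 1.26 cm
t11.9 [0.4672 0.2397 0.0974] yaw -135.0 z [-0.001  0.001 -1.   ] F [-2.2 -1.7  0.2] gap -0.0004 q [ 0.32  0.3  -0.32  0.96  0.   -0.46]
yellow px 0
```

Call:
send_rows(series=[-0.2,0,0,0,0,0,0,-0.3,0,0,0,0,0,0,-0.3,0,0,0,0,0,0])

```text
clock: 12.25
tcp_pos: [0.467, 0.2397, 0.0971]
orientation: [-0.003, -0.382, 0.924, -0.001]
wrist_force: [-7.3, -7.0, 3.7]
finger_gap: 0.0001
```

Call:
send_rows(series=[2,0,0,0,0,0,0.1,6,0,0,0,0,0,0.3,6,0,-4,0,0,0,0.6,6,0,-8,0,0,0,0.6,6,0,-8,0,0,0,0.6,6,0,-8,0,0,0,0.6])

```text
clock: 12.75
tcp_pos: [0.4294, 0.1998, 0.1805]
orientation: [0.004, -0.382, 0.924, 0.0]
wrist_force: [0.7, -0.4, -0.8]
finger_gap: 0.0513
```

```bash
python3 -c "
from h import *
st(); cv2.imwrite('pics/w9.png',read_camera('wrist')); cv2.imwrite('pics/s9.png',read_camera('scene'))
a=cv2.imread('pics/w9.png');b=cv2.imread('pics/s9.png')
cv2.imwrite('pics/c9.png',np.hstack([cv2.resize(a[150:420,150:410],(400,415)),cv2.resize(b[110:190,170:247],(400,415),interpolation=2)]))
go(.42,-.1,.24,255)
"
```

```text
t12.8 [0.4294 0.1998 0.1805] yaw -135.0 z [ 0.007  0.004 -1.   ] F [ 0.7 -0.4 -0.8] gap 0.0513 q [ 0.26  0.13 -0.31  1.12  0.   -0.52]
row [ 21.7  -20.64  -6.25] [ -0.    0.1 -30. ]
```

View pics/c9.png

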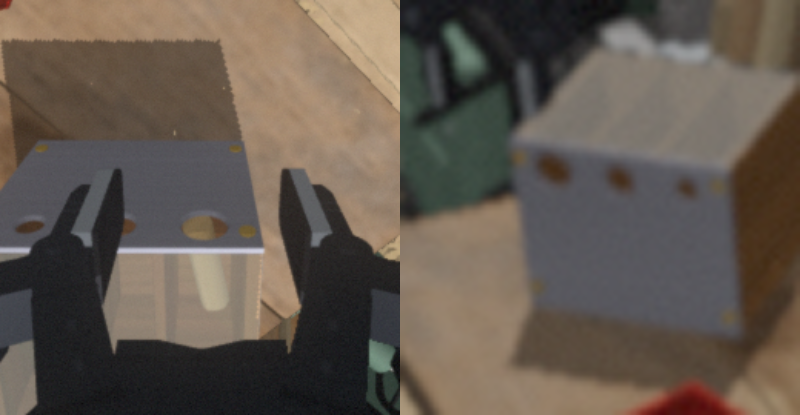

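Call:
send_rows(series=[21.7,-20.6,-6,0,0,-30,0.6,21.7,-20.6,-6,0,0,-30,0.6,21.7,-20.6,-6,0,0,-30,0.6,21.7,-20.6,-6,0,0,-30,0.6,21.7,-20.6,-6,0,0,-30,0.6,21.7,-20.6,-6,0,0,-30,0.6,21.7,-20.6,-6,0,0,-30,0.6,21.7,-20.6,-6,0,0,-30,0.6,21.7,-20.6,-6,0,0,-30,0.6])

```text
clock: 13.6
tcp_pos: [0.4201, -0.1066, 0.2377]
orientation: [-0.0, -0.605, 0.796, -0.001]
wrist_force: [0.0, -0.7, 0.5]
finger_gap: 0.051
```

```bash
python3 -c "
from h import *
st();go(.50,-.33,.2,255)
"
```

```text
t13.6 [ 0.4201 -0.1066  0.2377] yaw -105.5 z [ 0.001 -0.002 -1.   ] F [ 0.  -0.7  0.5] gap 0.051 q [-0.43  0.04 -0.28  1.26 -0.   -1.73]
row [ 19.38 -13.66   3.84] [-0.1 -0.1 -0.5]
```

Call:
send_rows(series=[19.4,-13.7,3.8,0,0,0,0.6,19.4,-13.7,3.8,0,0,0,0.6,19.4,-13.7,3.8,0,0,0,0.6,19.4,-13.7,3.8,0,0,0,0.6,19.4,-13.7,3.8,0,0,0,0.6,19.4,-13.7,3.8,0,0,0,0.6,19.4,-13.7,3.8,0,0,0,0.6,19.4,-13.7,3.8,0,0,0,0.6,19.4,-13.7,3.8,0,0,0,0.6])

```text
clock: 14.35
tcp_pos: [0.5006, -0.3219, 0.1975]
orientation: [-0.0, -0.609, 0.793, 0.002]
wrist_force: [0.2, 0.5, -0.5]
finger_gap: 0.0513
```

```bash
python3 -c "
from h import *
dowels('','pics/w10.png')
"
```

```text
t14.3 [ 0.5006 -0.3219  0.1975] yaw -105.0 z [-0.003  0.003 -1.   ] F [ 0.2  0.5 -0.5] gap 0.0513 q [-0.71  0.37  0.04  1.25  0.   -2.02]
p0.87 px 289 89 c [ 0.4692 -0.4091] LxW 0.08 0.0125 yaw+ 69.1 bgr [113. 167. 198.] rear [ 0.4588 -0.4362]
p0.81 px 332 311 c [ 0.4626 -0.1527] LxW 0.083 0.0206 yaw+ 22.7 bgr [146. 116. 196.] rear [ 0.4359 -0.1639]
p0.70 px 231 204 c [ 0.5605 -0.3092] LxW 0.082 0.0121 yaw+ 75.6 bgr [120. 179. 210.] rear [ 0.5533 -0.3373]
p0.60 px 260 263 c [ 0.5504 -0.2295] LxW 0.092 0.0276 yaw+ 77.3 bgr [113. 168. 198.] rear [ 0.544  -0.2578]
```

```bash
python3 -c "
from h import *
go(.4592,-.4353,.04,249.1);go(.4592,-.4353,.002,249.1)
"
```

```text
row [12.1   1.06 15.87] [0.1 0.1 5.9]
row [12.1   1.05 19.67] [0.1 0.1 5.9]
```

Call:
send_rows(series=[12.1,1,12,0,0,-5.9,0.5,12.1,1,15.8,0,0,5.9,0.5,12.1,1,15.8,0,0,5.9,0.5,12.1,1,15.8,0,0,5.9,0.5,12.1,1,15.8,0,0,5.9,0.5,12.1,1,15.8,0,0,5.9,0.5,12.1,1,15.8,0,0,5.9,0.5])

```text
clock: 15.03
tcp_pos: [0.4587, -0.4354, 0.0396]
orientation: [0.0, -0.567, 0.824, 0.002]
wrist_force: [0.1, 0.3, 0.6]
finger_gap: 0.0425
```

```bash
python3 -c "
from h import *
st(); read_camera('top'); read_camera('top'); go(.4592,-.4353,.002,249.1);st()
"
```

```text
t15.0 [ 0.4587 -0.4354  0.0396] yaw -111.0 z [-0.003  0.004 -1.   ] F [0.1 0.3 0.6] gap 0.0425 q [-0.89  0.54 -0.09  0.94  0.   -2.09]
row [-0.04  0.19  4.06] [-0.  0.  0.]
t15.1 [ 0.4609 -0.4363  0.0426] yaw -110.9 z [ 0.001 -0.    -1.   ] F [ 0.  -0.7  0.1] gap 0.0427 q [-0.88  0.54 -0.09  0.94  0.   -2.09]
```

Call:
send_rows(series=[0,0.2,2.5,0,0,0,0.5,0,0.2,4,0,0,0,0.5,0,0.2,4,0,0,0,0.5,0,0.2,4,0,0,0,0.5,0,0.2,4,0,0,0,0,0,0.2,4,0,0,0,0,0,0.2,4,0,0,0,0,0,0.2,4,0,0,0,0,0,0.2,4,0,0,0,0,0,0.2,4,0,0,0,0], newtons=60)

```text
clock: 15.97
tcp_pos: [0.4591, -0.4371, 0.003]
orientation: [0.0, -0.567, 0.824, -0.001]
wrist_force: [1.1, 1.1, 5.5]
finger_gap: 0.0087
```

```bash
python3 -c "
from h import *
st(); go(.45,-.38,.12,255)
"
```

```text
t16.0 [ 0.4591 -0.4371  0.003 ] yaw -110.9 z [ 0.002 -0.001 -1.   ] F [1.1 1.1 5.5] gap 0.0087 q [-0.89  0.57 -0.14  0.86  0.   -2.09]
row [ -5.01   2.86 -11.71] [-0.1 -0.  -5.9]
```

```bash
python3 -c "
from h import *
go(.41,-.1,.2,235)
"
```

```text
row [-29.73  16.58 -19.75] [-0.1 -0.  14.1]
```

Call:
send_rows(series=[0,0,-4,0,0,0,0,0,0,-7,0,0,0,0,-29.7,16.6,-19.7,0,0,14,0,-29.7,16.6,-19.7,0,0,14,0,-29.7,16.6,-19.7,0,0,14,0,-29.7,16.6,-19.7,0,0,14,0,-29.7,16.6,-19.7,0,0,14,0,-29.7,16.6,-19.7,0,0,14,0,-29.7,16.6,-19.7,0,0,14,0,-29.7,16.6,-19.7,0,0,14,0])

```text
clock: 16.8
tcp_pos: [0.4126, -0.1259, 0.1893]
orientation: [0.001, -0.462, 0.887, -0.0]
wrist_force: [1.7, 0.3, -0.3]
finger_gap: 0.0089
```

```bash
python3 -c "
from h import *
st(); go(.470,.112,.16,225);go(.470,.112,.102,225);cv2.imwrite('pics/w11.png',read_camera('wrist')[150:400,150:410])
a=cv2.imread('pics/w11.png').astype(int); m=((a[...,2]-a[...,0])>70); m[:,:95]=0;m[:,165:]=0
for r in range(60,240,8):
  x=np.nonzero(m[r])[0]
  if len(x): print(r+150,x.min()+150,x.max()+150)
"
```

```text
t16.8 [ 0.4126 -0.1259  0.1893] yaw -125.0 z [ 0.001  0.    -1.   ] F [ 1.7  0.3 -0.3] gap 0.0089 q [-0.48  0.05 -0.38  1.14  0.   -1.44]
row [-22.78   8.93   2.94] [-0.   0.1 10. ]
row [-22.77   8.94   8.74] [-0.   0.1 10. ]
234 308 314
242 301 314
250 294 314
258 304 314
266 272 314
274 272 289
282 272 289
290 272 289
298 272 289
306 272 289
314 272 289
322 271 290
330 272 290
338 272 290
346 272 295
354 272 290
362 272 290
370 272 290
```

```bash
python3 -c "
import cv2,numpy as np
from h import *
a=cv2.imread('pics/w11.png'); b=read_camera('scene'); ci=camera_info('scene'); u,v=proj(ci,get_state()['tcp_pos'])[0].astype(int)
cv2.imwrite('pics/c11.png',np.hstack([cv2.resize(a,(400,385)),cv2.resize(b[v-30:v+47,u-30:u+50],(400,385),interpolation=2)]))"
```

```text
(no output)
```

View pics/c11.png

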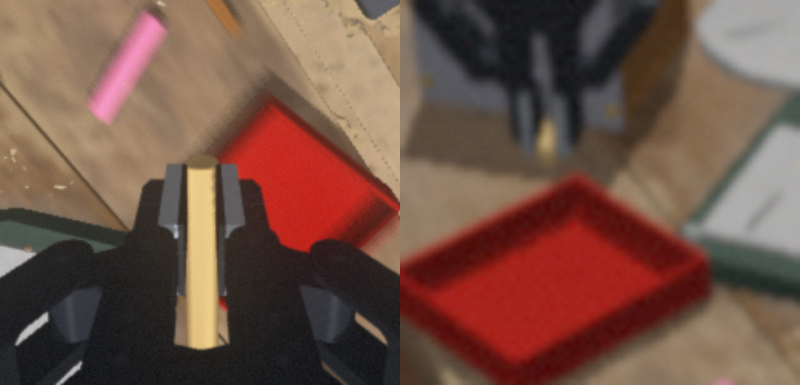

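Call:
send_rows(series=[-22.8,8.9,3,0,0,10,0,-22.8,8.9,3,0,0,10,0,-22.8,8.9,3,0,0,10,0,-22.8,8.9,3,0,0,10,0,-22.8,8.9,3,0,0,10,0,-22.8,8.9,8.7,0,0,10,0,-22.8,8.9,8.7,0,0,10,0,-22.8,8.9,8.7,0,0,10,0,-22.8,8.9,8.7,0,0,10,0,-22.8,8.9,8.7,0,0,10,0])

```text
clock: 17.73
tcp_pos: [0.4712, 0.1101, 0.1016]
orientation: [0.0, -0.383, 0.924, 0.0]
wrist_force: [0.6, 0.1, 0.6]
finger_gap: 0.009
```

```bash
sed -i 's/for i in range(3): P.append(get_state()\["tcp_pos"\]); read_camera("top")/for i in range(3): P=[get_state()["tcp_pos"]]; read_camera("top")/; s/    P.append(get_state()\["tcp_pos"\]); print(np.round(P,4)); p=np.mean(P,0)/    P.append(get_state()["tcp_pos"]); print(np.round(P,4)); p=P[-1]*2-P[-2]/' h.py; python3 -c "
from h import *
ins('S',.102)
"
```

```text
[[0.4719 0.1096 0.1024]
 [0.4719 0.1095 0.1024]]
move lateral y 0.32 z 0.05 cm; tcp to plate 10.12 cm
t17.9 [0.4719 0.1095 0.1024] yaw -135.0 z [ 0.002  0.001 -1.   ] F [-0.2 -1.   0.5] gap 0.009 q [ 0.06  0.22 -0.41  0.94  0.   -0.72]
```

Call:
send_rows(series=[0,0.32,0.05,0,0,0,0,-1.3,0.32,0.05,0,0,0,0,-2.6,0.32,0.05,0,0,0,0,-2.6,0.32,0.05,0,0,0,0,-2.6,0.32,0.05,0,0,0,0,-2.6,0.32,0.05,0,0,0,0])

```text
clock: 18.38
tcp_pos: [0.4863, 0.1307, 0.1006]
orientation: [-0.0, -0.383, 0.924, 0.0]
wrist_force: [0.3, 0.3, -0.4]
finger_gap: 0.0088
```

```bash
python3 -c "
from h import *
ins('S',.102)
"
```

```text
[[0.4861 0.1307 0.1005]
 [0.4862 0.1308 0.1005]]
move lateral y -0.17 z -0.15 cm; tcp to plate 7.60 cm
t18.5 [0.4862 0.1308 0.1005] yaw -135.0 z [-0.001  0.001 -1.   ] F [ 0.8  0.9 -0.8] gap 0.0089 q [ 0.1   0.26 -0.36  0.95  0.   -0.68]
```

Call:
send_rows(series=[0,-0.16,-0.14,0,0,0,0,0,-0.16,-0.14,0,0,0,0,0,-0.16,-0.14,0,0,0,0,0,-0.16,-0.14,0,0,0,0])

```text
clock: 18.87
tcp_pos: [0.4878, 0.13, 0.1018]
orientation: [-0.0, -0.383, 0.924, 0.001]
wrist_force: [-0.3, 0.4, -0.3]
finger_gap: 0.0088
```

```bash
python3 -c "
from h import *
ins('S',.102)
"
```

```text
[[0.4878 0.1301 0.1018]
 [0.4878 0.1301 0.1017]]
move lateral y -0.02 z -0.03 cm; tcp to plate 7.54 cm
t19.0 [0.4878 0.1301 0.1017] yaw -134.9 z [-0.001  0.001 -1.   ] F [-0.8  0.2 -0.7] gap 0.009 q [ 0.1   0.26 -0.36  0.95  0.   -0.69]
```

Call:
send_rows(series=[-0.5,0,0,0,0,0,0,-0.8,0,0,0,0,0,0,-1.1,0,0,0,0,0,0,-1.4,0,0,0,0,0,0,-1.7,0,0,0,0,0,0,-1.7,0,0,0,0,0,0])

```text
clock: 19.52
tcp_pos: [0.5004, 0.1426, 0.1018]
orientation: [0.0, -0.383, 0.924, 0.001]
wrist_force: [-0.3, 0.2, 0.3]
finger_gap: 0.0092
```

```bash
python3 -c "
from h import *
ins('S',.102)
"
```

```text
[[0.4998 0.1423 0.1017]
 [0.4997 0.1422 0.1017]]
move lateral y -0.03 z -0.03 cm; tcp to plate 5.86 cm
t19.7 [0.4997 0.1422 0.1017] yaw -134.9 z [-0.001  0.001 -1.   ] F [-0.8 -0.2 -0.5] gap 0.0092 q [ 0.12  0.29 -0.32  0.96  0.   -0.66]
```

Call:
send_rows(series=[-1,0,0,0,0,0,0,-2,0,0,0,0,0,0,-3,0,0,0,0,0,0,-4,0,0,0,0,0,0,-4.2,0,0,0,0,0,0,-4.2,0,0,0,0,0,0])

```text
clock: 20.17
tcp_pos: [0.5302, 0.1727, 0.1016]
orientation: [-0.0, -0.384, 0.923, 0.001]
wrist_force: [-0.2, 0.2, 0.5]
finger_gap: 0.0088
```

Call:
send_rows(series=[0,0,0,0,0,0,0.3,0,0,0,0,0,0,0.3,0,0,0,0,0,0,0.3,1.7,0,0,0,0,0,0.3,3.4,0,0,0,0,0,0.3,3.4,0,0,0,0,0,0,3.4,0,0,0,0,0,0,3.4,0,0,0,0,0,0,3.4,0,0,0,0,0,0,3.4,0,0,0,0,0,0])

```text
clock: 21.0
tcp_pos: [0.5061, 0.1482, 0.1019]
orientation: [0.0, -0.383, 0.924, 0.0]
wrist_force: [0.5, 0.2, -0.6]
finger_gap: -0.0005
```

```bash
python3 -c "
from h import *
ins('S',.102); a=read_camera('wrist'); cv2.imwrite('pics/w12.png',a)
a=a[270:400,230:330].astype(int); m=((a[...,2]-a[...,0])>70)&(a[...,2]>150); print('yellow px',m.sum(),np.argwhere(m).mean(0)+[270,230])
"
```

```text
[[0.5059 0.1481 0.1017]
 [0.5058 0.1481 0.1017]]
move lateral y -0.02 z -0.03 cm; tcp to plate 5.01 cm
t21.1 [0.5058 0.1481 0.1017] yaw -134.9 z [-0.001  0.001 -1.   ] F [0.3 0.5 0.7] gap -0.0001 q [ 0.13  0.3  -0.31  0.97  0.   -0.66]
yellow px 165 [353.01212121 280.6       ]
```

Call:
send_rows(series=[-1,0,0,0,0,0,0,-1.6,0,0,0,0,0,0,-2.2,0,0,0,0,0,0,-2.8,0,0,0,0,0,0,-3.4,0,0,0,0,0,0,-3.9,0,0,0,0,0,0,-4.1,0,0,0,0,0,0,-4.1,0,0,0,0,0,0])

```text
clock: 21.87
tcp_pos: [0.531, 0.1755, 0.0993]
orientation: [-0.005, -0.383, 0.924, 0.0]
wrist_force: [-5.9, -5.8, -2.2]
finger_gap: 0.0002
```

Call:
send_rows(series=[2,0,0,0,0,0,0.1,6,0,0,0,0,0,0.3,6,0,-4,0,0,0,0.6,6,0,-8,0,0,0,0.6,6,0,-8,0,0,0,0.6,6,0,-8,0,0,0,0.6])

```text
clock: 22.37
tcp_pos: [0.4946, 0.1348, 0.1847]
orientation: [0.003, -0.383, 0.924, -0.0]
wrist_force: [-0.3, 0.3, 0.3]
finger_gap: 0.0512
```

```bash
python3 -c "
from h import *
st(); cv2.imwrite('pics/w13.png',read_camera('wrist')); cv2.imwrite('pics/s13.png',read_camera('scene'))
a=cv2.imread('pics/w13.png');b=cv2.imread('pics/s13.png')
cv2.imwrite('pics/c13.png',np.hstack([cv2.resize(a[150:420,150:410],(400,415)),cv2.resize(b[110:190,170:247],(400,415),interpolation=2)]))
go(.42,-.1,.24,255)
"
```

```text
t22.4 [0.4946 0.1348 0.1847] yaw -134.9 z [ 0.006  0.002 -1.   ] F [-0.3  0.3  0.3] gap 0.0512 q [ 0.11  0.21 -0.21  1.15  0.   -0.68]
row [ 21.75 -11.41  -5.83] [  0.    0.1 -29.9]
```

View pics/c13.png

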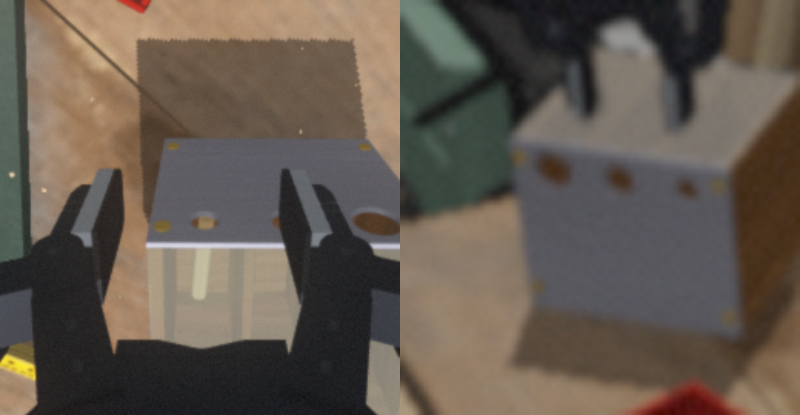

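Call:
send_rows(series=[21.7,-11.4,-5.8,0,0,-30,0.6,21.7,-11.4,-5.8,0,0,-30,0.6,21.7,-11.4,-5.8,0,0,-30,0.6,21.7,-11.4,-5.8,0,0,-30,0.6,21.7,-11.4,-5.8,0,0,-30,0.6,21.7,-11.4,-5.8,0,0,-30,0.6,21.7,-11.4,-5.8,0,0,-30,0.6,21.7,-11.4,-5.8,0,0,-30,0.6,21.7,-11.4,-5.8,0,0,-30,0.6])

```text
clock: 23.22
tcp_pos: [0.4195, -0.1008, 0.2389]
orientation: [-0.0, -0.608, 0.794, 0.001]
wrist_force: [-0.3, 0.7, 0.4]
finger_gap: 0.0509
```

```bash
python3 -c "
from h import *
st();go(.53,-.32,.16,255.6)
"
```

```text
t23.2 [ 0.4195 -0.1008  0.2389] yaw -105.1 z [-0.001  0.002 -1.   ] F [-0.3  0.7  0.4] gap 0.0509 q [-0.42  0.03 -0.28  1.26  0.   -1.73]
row [ 18.3  -16.39   7.84] [ 0.1  0.1 -0.7]
```

Call:
send_rows(series=[18.3,-16.4,7.8,0,0,0.7,0.6,18.3,-16.4,7.8,0,0,0.7,0.6,18.3,-16.4,7.8,0,0,0.7,0.6,18.3,-16.4,7.8,0,0,0.7,0.6,18.3,-16.4,7.8,0,0,0.7,0.6,18.3,-16.4,7.8,0,0,0.7,0.6,18.3,-16.4,7.8,0,0,0.7,0.6,18.3,-16.4,7.8,0,0,0.7,0.6,18.3,-16.4,7.8,0,0,0.7,0.6])

```text
clock: 23.97
tcp_pos: [0.5308, -0.3171, 0.1596]
orientation: [-0.0, -0.605, 0.796, 0.003]
wrist_force: [0.3, -0.3, 0.4]
finger_gap: 0.0513
```

```bash
python3 -c "
from h import *
dowels('','pics/w14.png');read_camera('top'); go(.5536,-.3363,.04,255.6)
"
```

```text
t24.0 [ 0.5308 -0.3171  0.1596] yaw -105.6 z [-0.003  0.004 -1.   ] F [ 0.3 -0.3  0.4] gap 0.0513 q [-0.67  0.43  0.04  1.19  0.   -1.97]
p0.97 px 216 100 c [ 0.5638 -0.4107] LxW 0.082 0.0172 yaw+ 76.1 bgr [119. 178. 209.] rear [ 0.5569 -0.4389]
p0.96 px 285 270 c [ 0.5499 -0.2297] LxW 0.093 0.027 yaw+ 77.2 bgr [115. 171. 201.] rear [ 0.5434 -0.258 ]
p0.72 px 253 204 c [ 0.5606 -0.3095] LxW 0.082 0.0119 yaw+ 75.6 bgr [122. 182. 214.] rear [ 0.5534 -0.3376]
p0.57 px 399 300 c [ 0.4385 -0.1622] LxW 0.031 0.0213 yaw+ 22.3 bgr [144. 112. 193.] rear [ 0.4117 -0.1732]
row [ 1.27 -2.71 12.2 ] [ 0.   0.1 -1.1]
```

Call:
send_rows(series=[1.3,-2.7,4,0,0,-1,0.5,1.3,-2.7,8,0,0,-1,0.5,1.3,-2.7,12.2,0,0,-1,0.5,1.3,-2.7,12.2,0,0,-1,0.5,1.3,-2.7,12.2,0,0,-1,0.5,1.3,-2.7,12.2,0,0,-1,0.5,1.3,-2.7,12.2,0,0,-1,0.5])

```text
clock: 24.7
tcp_pos: [0.5551, -0.3395, 0.043]
orientation: [0.001, -0.612, 0.791, -0.002]
wrist_force: [1.4, 1.1, 0.4]
finger_gap: 0.0429
```

```bash
python3 -c "
from h import *
st(); read_camera('top'); read_camera('top'); go(.5536,-.3366,.002,255.6);st()
"
```

```text
t24.7 [ 0.5551 -0.3395  0.043 ] yaw -104.6 z [ 0.003 -0.002 -1.   ] F [1.4 1.1 0.4] gap 0.0429 q [-0.67  0.56 -0.05  0.96  0.   -1.99]
row [-0.27  0.24  4.08] [-0.2 -0.1 -0.2]
t24.8 [ 0.5551 -0.3397  0.0429] yaw -104.6 z [ 0.004 -0.002 -1.   ] F [-0.  -0.4  0.1] gap 0.0428 q [-0.67  0.56 -0.05  0.96  0.   -1.99]
```

Call:
send_rows(series=[-0.25,0.2,2.5,0,0,0,0.5,-0.25,0.2,4,0,0,0,0.5,-0.25,0.2,4,0,0,0,0.5,-0.25,0.2,4,0,0,0,0.5,-0.25,0.2,4,0,0,0,0,-0.25,0.2,4,0,0,0,0,-0.25,0.2,4,0,0,0,0,-0.25,0.2,4,0,0,0,0,-0.25,0.2,4,0,0,0,0,-0.25,0.2,4,0,0,0,0], newtons=60)

```text
clock: 25.63
tcp_pos: [0.5528, -0.3363, 0.0009]
orientation: [0.0, -0.611, 0.791, -0.001]
wrist_force: [-0.8, 0.6, 6.5]
finger_gap: 0.0094
```

```bash
python3 -c "
from h import *
st(); go(.41,-.1,.2,235)
"
```

```text
t25.6 [ 0.5528 -0.3363  0.0009] yaw -104.6 z [ 0.001 -0.001 -1.   ] F [-0.8  0.6  6.5] gap 0.0094 q [-0.67  0.6  -0.1   0.87  0.   -1.99]
row [-19.25  19.76 -19.94] [-0.1 -0.  20.4]
```

Call:
send_rows(series=[0,0,-4,0,0,0,0,0,0,-8,0,0,0,0,-19.2,19.8,-20,0,0,20.4,0,-19.2,19.8,-20,0,0,20.4,0,-19.2,19.8,-20,0,0,20.4,0,-19.2,19.8,-20,0,0,20.4,0,-19.2,19.8,-20,0,0,20.4,0,-19.2,19.8,-20,0,0,20.4,0,-19.2,19.8,-20,0,0,20.4,0,-19.2,19.8,-20,0,0,20.4,0])

```text
clock: 26.47
tcp_pos: [0.4063, -0.0964, 0.2022]
orientation: [0.001, -0.463, 0.887, 0.001]
wrist_force: [-0.6, 1.1, 0.3]
finger_gap: 0.0094
```

```bash
python3 -c "
from h import *
st(); go(.470,.112,.16,225);go(.470,.112,.101,225);a=read_camera('wrist')[150:400,150:410].astype(int)
cv2.imwrite('pics/w15.png',a); m=((a[...,2]-a[...,0])>70); m[:,:95]=0;m[:,165:]=0
for r in range(84,240,20):
  x=np.nonzero(m[r])[0]
  if len(x): print(r+150,x.min()+150,x.max()+150)
"
```

```text
t26.5 [ 0.4063 -0.0964  0.2022] yaw -124.9 z [ 0.     0.002 -1.   ] F [-0.6  1.1  0.3] gap 0.0094 q [-0.43  0.02 -0.38  1.17  0.   -1.39]
row [-20.73   6.68   4.25] [ 0.   0.1 10.1]
row [-20.73   6.68  10.15] [ 0.   0.1 10.1]
234 266 314
254 249 314
274 272 289
294 272 289
314 272 289
334 271 290
354 271 290
374 272 289[ WARN:0@1.288] global loadsave.cpp:1063 imwrite_ Unsupported depth image for selected encoder is fallbacked to CV_8U.
```

Same look as the last one. To the small hole.

Call:
send_rows(series=[-20.7,6.7,4.2,0,0,10,0,-20.7,6.7,4.2,0,0,10,0,-20.7,6.7,4.2,0,0,10,0,-20.7,6.7,4.2,0,0,10,0,-20.7,6.7,4.2,0,0,10,0,-20.7,6.9,10.1,0,0,10,0,-20.7,6.9,10.1,0,0,10,0,-20.7,6.9,10.1,0,0,10,0,-20.7,6.9,10.1,0,0,10,0,-20.7,6.9,10.1,0,0,10,0])

```text
clock: 27.35
tcp_pos: [0.4722, 0.1084, 0.0996]
orientation: [0.0, -0.382, 0.924, 0.0]
wrist_force: [-0.2, -0.3, -0.6]
finger_gap: 0.0093
```

```bash
python3 -c "
from h import *
ins('S',.101)
"
```

```text
[[0.4729 0.1082 0.1005]
 [0.4728 0.1082 0.1005]]
move lateral y 0.47 z -0.04 cm; tcp to plate 10.15 cm
t27.5 [0.4728 0.1082 0.1005] yaw -135.1 z [ 0.003  0.001 -1.   ] F [-0.5 -0.1 -0.7] gap 0.0088 q [ 0.06  0.22 -0.41  0.93  0.   -0.72]
```

Call:
send_rows(series=[0,0.35,-0.1,0,0,0,0,-1.3,0.35,-0.1,0,0,0,0,-2.6,0.35,-0.1,0,0,0,0,-2.6,0.35,-0.1,0,0,0,0,-2.6,0.35,-0.1,0,0,0,0,-2.6,0.35,-0.1,0,0,0,0])

```text
clock: 28.0
tcp_pos: [0.4867, 0.1297, 0.1001]
orientation: [-0.0, -0.382, 0.924, 0.0]
wrist_force: [0.6, 0.2, -0.9]
finger_gap: 0.009
```

```bash
python3 -c "
from h import *
ins('S',.101)
"
```

```text
[[0.4866 0.1296 0.0999]
 [0.4867 0.1296 0.0999]]
move lateral y -0.05 z -0.11 cm; tcp to plate 7.64 cm
t28.1 [0.4867 0.1296 0.0999] yaw -135.1 z [-0.001  0.001 -1.   ] F [ 0.6 -0.5 -0.1] gap 0.0093 q [ 0.1   0.26 -0.36  0.95  0.   -0.68]
```

Call:
send_rows(series=[0,-0.05,-0.1,0,0,0,0,-0.5,-0.05,-0.1,0,0,0,0,-0.8,-0.05,-0.1,0,0,0,0,-1.1,-0.05,-0.1,0,0,0,0,-1.4,-0.05,-0.1,0,0,0,0,-1.7,-0.05,-0.1,0,0,0,0,-1.7,-0.05,-0.1,0,0,0,0,-1.7,-0.05,-0.1,0,0,0,0])

```text
clock: 28.82
tcp_pos: [0.4996, 0.1419, 0.1007]
orientation: [-0.0, -0.383, 0.924, 0.001]
wrist_force: [-0.3, -0.2, 0.2]
finger_gap: 0.0091
```

```bash
python3 -c "
from h import *
ins('S',.101)
"
```

```text
[[0.4994 0.1417 0.1007]
 [0.4994 0.1416 0.1007]]
move lateral y -0.01 z -0.03 cm; tcp to plate 5.91 cm
t29.0 [0.4994 0.1416 0.1007] yaw -135.0 z [-0.001  0.001 -1.   ] F [-0.4  0.   0.2] gap 0.0089 q [ 0.12  0.29 -0.33  0.96  0.   -0.66]
```

Call:
send_rows(series=[-1,0,0,0,0,0,0,-2,0,0,0,0,0,0,-3,0,0,0,0,0,0,-4,0,0,0,0,0,0,-4.2,0,0,0,0,0,0,-4.2,0,0,0,0,0,0])

```text
clock: 29.47
tcp_pos: [0.5301, 0.1722, 0.1006]
orientation: [0.0, -0.383, 0.924, 0.001]
wrist_force: [0.1, -0.3, 0.6]
finger_gap: 0.0092
```

Call:
send_rows(series=[0,0,0,0,0,0,0.3,0,0,0,0,0,0,0.3,0,0,0,0,0,0,0.3,1.7,0,0,0,0,0,0.3,3.4,0,0,0,0,0,0.3,3.4,0,0,0,0,0,0,3.4,0,0,0,0,0,0,3.4,0,0,0,0,0,0,3.4,0,0,0,0,0,0,3.4,0,0,0,0,0,0])

```text
clock: 30.3
tcp_pos: [0.5059, 0.1477, 0.1009]
orientation: [0.0, -0.383, 0.924, 0.0]
wrist_force: [0.4, -0.8, -0.1]
finger_gap: -0.0001
```

```bash
python3 -c "
from h import *
ins('S',.101); a=read_camera('wrist'); cv2.imwrite('pics/w16.png',a)
a=a[270:400,230:330].astype(int); m=((a[...,2]-a[...,0])>70)&(a[...,2]>150); print('yellow px',m.sum(),np.argwhere(m).mean(0)+[270,230])
"
```

```text
[[0.5056 0.1476 0.1008]
 [0.5055 0.1476 0.1007]]
move lateral y -0.01 z -0.03 cm; tcp to plate 5.06 cm
t30.4 [0.5055 0.1476 0.1007] yaw -135.0 z [-0.001  0.001 -1.   ] F [0.3 0.6 0.3] gap -0.0003 q [ 0.13  0.3  -0.31  0.97  0.   -0.65]
yellow px 179 [353.72625698 280.44134078]
```

Call:
send_rows(series=[-1,0,0,0,0,0,0,-1.6,0,0,0,0,0,0,-2.2,0,0,0,0,0,0,-2.8,0,0,0,0,0,0,-3.4,0,0,0,0,0,0,-3.9,0,0,0,0,0,0,-4.1,0,0,0,0,0,0,-4.1,0,0,0,0,0,0])

```text
clock: 31.17
tcp_pos: [0.5284, 0.1734, 0.0963]
orientation: [-0.008, -0.382, 0.924, 0.0]
wrist_force: [-0.4, 1.1, -0.1]
finger_gap: 0.0001
```

Call:
send_rows(series=[2,0,0,0,0,0,0.1,6,0,0,0,0,0,0.3,6,0,-4,0,0,0,0.6,6,0,-8,0,0,0,0.6,6,0,-8,0,0,0,0.6,6,0,-8,0,0,0,0.6])

```text
clock: 31.67
tcp_pos: [0.4941, 0.1343, 0.1835]
orientation: [0.003, -0.382, 0.924, -0.0]
wrist_force: [0.3, -0.0, -1.3]
finger_gap: 0.0513
```

```bash
python3 -c "
from h import *
st(); a=read_camera('wrist');cv2.imwrite('pics/w17.png',a);o=cv2.imread('pics/w13.png')
cv2.imwrite('pics/c17.png',cv2.resize(a[250:400,230:370],(420,450)))
go(.42,-.1,.24,255)
"
```

```text
t31.7 [0.4941 0.1343 0.1835] yaw -135.0 z [ 0.005  0.002 -1.   ] F [ 0.3 -0.  -1.3] gap 0.0513 q [ 0.11  0.21 -0.21  1.14  0.   -0.68]
row [ 21.72 -11.4   -5.86] [ -0.1   0.1 -30. ]
```

View pics/c17.png

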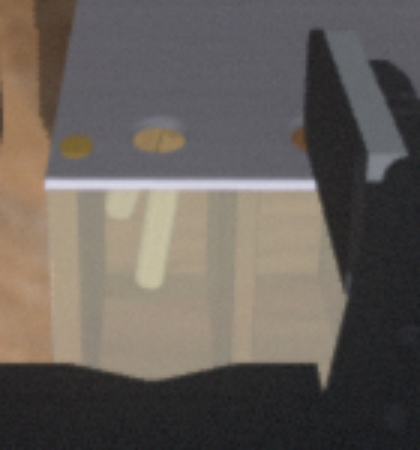

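```bash
python3 -c "
from h import *
go(.477,.119,.19,225,40)"
```

```text
row [ 2.22  0.06 -0.81] [ -0.  -39.8   0. ]
```

Call:
send_rows(series=[2.2,0,-0.8,0,-39.8,0,0.9,2.2,0,-0.8,0,-39.8,0,0.9,2.2,0,-0.8,0,-39.8,0,0.9,2.2,0,-0.8,0,-39.8,0,0.9,2.2,0,-0.8,0,-39.8,0,0.9,2.2,0,-0.8,0,-39.8,0,0.9,2.2,0,-0.8,0,-39.8,0,0.9,2.2,0,-0.8,0,-39.8,0,0.9])

```text
clock: 32.38
tcp_pos: [0.4755, 0.1177, 0.1876]
orientation: [0.313, -0.358, 0.87, 0.131]
wrist_force: [0.5, 0.1, -1.2]
finger_gap: 0.0769
```

```bash
python3 -c "
from h import *
st(); a=read_camera('wrist');cv2.imwrite('pics/w18.png',a)
u,v=proj(camera_info('wrist'),[.5412,.1833,.105])[0].astype(int);print(u,v)
cv2.imwrite('pics/c18.png',cv2.resize(a[max(0,v-50):v+110,u-60:u+140],(750,600),interpolation=2))
go(.42,-.1,.24,255)"
```

```text
t32.4 [0.4755 0.1177 0.1876] yaw -135.3 z [ 0.451  0.452 -0.77 ] F [ 0.5  0.1 -1.2] gap 0.0769 q [-0.29 -0.16 -0.79  0.57  0.6  -0.96]
280 219
row [ 11.64 -11.42 -16.36] [-10.3  38.8 -28.9]
```

View pics/c18.png

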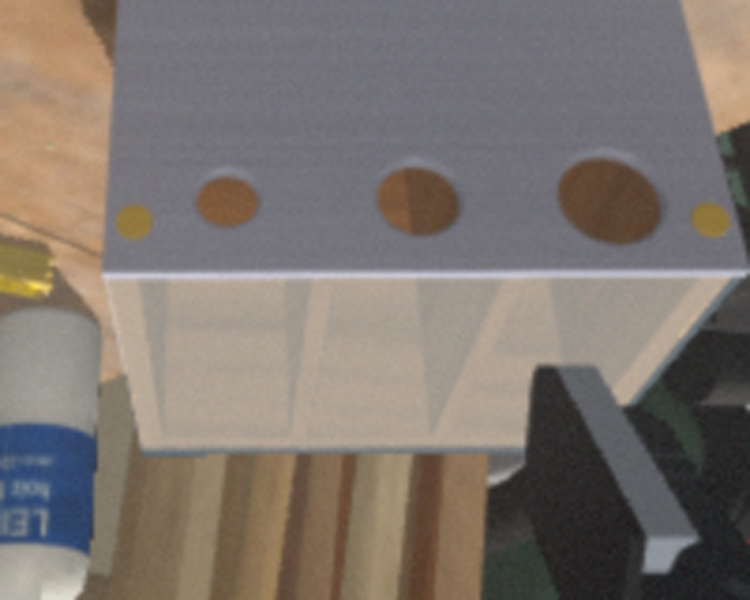

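Call:
send_rows(series=[11.6,-11.4,-16.4,-10.3,38.8,-28.9,0.6,11.6,-11.4,-16.4,-10.3,38.8,-28.9,0.6,11.6,-11.4,-16.4,-10.3,38.8,-28.9,0.6,11.6,-11.4,-16.4,-10.3,38.8,-28.9,0.6,11.6,-11.4,-16.4,-10.3,38.8,-28.9,0.6,11.6,-11.4,-16.4,-10.3,38.8,-28.9,0.6,11.6,-11.4,-16.4,-10.3,38.8,-28.9,0.6,11.6,-11.4,-16.4,-10.3,38.8,-28.9,0.6,11.6,-11.4,-16.4,-10.3,38.8,-28.9,0.6])

```text
clock: 33.18
tcp_pos: [0.4214, -0.0985, 0.2408]
orientation: [0.001, -0.61, 0.792, -0.0]
wrist_force: [-0.0, 1.6, -0.8]
finger_gap: 0.0513
```

```bash
python3 -c "
from h import *
st();go(.55,-.40,.15,256)
"
```

```text
t33.2 [ 0.4214 -0.0985  0.2408] yaw -104.8 z [ 0.003  0.001 -1.   ] F [-0.   1.6 -0.8] gap 0.0513 q [-0.42  0.03 -0.27  1.26  0.   -1.73]
row [ 25.9  -20.1    9.08] [-0.1  0.1 -0.8]
```

Call:
send_rows(series=[25.9,-20.1,9,0,0,0.8,0.6,25.9,-20.1,9,0,0,0.8,0.6,25.9,-20.1,9,0,0,0.8,0.6,25.9,-20.1,9,0,0,0.8,0.6,25.9,-20.1,9,0,0,0.8,0.6,25.9,-20.1,9,0,0,0.8,0.6,25.9,-20.1,9,0,0,0.8,0.6,25.9,-20.1,9,0,0,0.8,0.6,25.9,-20.1,9,0,0,0.8,0.6,25.9,-20.1,9,0,0,0.8,0.6])

```text
clock: 34.02
tcp_pos: [0.5469, -0.4033, 0.1472]
orientation: [0.001, -0.602, 0.798, 0.002]
wrist_force: [0.2, -0.2, 0.2]
finger_gap: 0.0514
```

```bash
python3 -c "
from h import *
dowels('','pics/w19.png');read_camera('top'); go(.5571,-.4379,.04,256)
"
```

```text
t34.0 [ 0.5469 -0.4033  0.1472] yaw -105.9 z [ 0.     0.004 -1.   ] F [ 0.2 -0.2  0.2] gap 0.0514 q [-0.75  0.55  0.21  1.23  0.   -2.05]
p0.69 px 398 385 c [ 0.4803 -0.1422] LxW 0.031 0.0251 yaw+ 24.4 bgr [147. 113. 196.] rear [ 0.4539 -0.1541]
p0.61 px 261 190 c [ 0.5639 -0.4082] LxW 0.083 0.018 yaw+ 76.3 bgr [122. 182. 212.] rear [ 0.557  -0.4364]
p0.61 px 322 337 c [ 0.5483 -0.2309] LxW 0.091 0.0296 yaw+ 77.4 bgr [108. 160. 189.] rear [ 0.542  -0.2592]
row [ 3.37 -1.98 11.08] [-0.1  0.1 -1.7]
```

Call:
send_rows(series=[3.3,-2,4,0,0,0,0.5,3.3,-2,8,0,0,0,0.5,3.3,-2,11,0,0,0,0.5,3.3,-2,11,0,0,0,0.5,3.3,-2,11,0,0,0,0.5,3.3,-2,11,0,0,0,0.5,3.3,-2,11,0,0,0,0.5])

```text
clock: 34.75
tcp_pos: [0.5596, -0.4394, 0.0449]
orientation: [0.002, -0.604, 0.797, -0.003]
wrist_force: [0.8, -0.1, -0.2]
finger_gap: 0.0429
```

```bash
python3 -c "
from h import *
st(); read_camera('top'); read_camera('top'); go(.5572,-.4365,.002,256);st()
"
```

```text
t34.8 [ 0.5596 -0.4394  0.0449] yaw -105.7 z [ 0.006 -0.003 -1.   ] F [ 0.8 -0.1 -0.2] gap 0.0429 q [-0.78  0.67  0.15  1.04  0.   -2.08]
row [-0.25  0.32  4.23] [-0.4 -0.1 -1.7]
t34.9 [ 0.5594 -0.4397  0.0443] yaw -105.7 z [ 0.006 -0.003 -1.   ] F [ 0.5 -1.1  0.1] gap 0.0425 q [-0.78  0.67  0.15  1.04  0.   -2.08]
```

Call:
send_rows(series=[-0.25,0.3,2.5,0,0,-1.7,0.5,-0.25,0.3,4.1,0,0,-1.7,0.5,-0.25,0.3,4.1,0,0,-1.7,0.5,-0.25,0.3,4.1,0,0,-1.7,0.5,-0.25,0.3,4.1,0,0,-1.7,0,-0.25,0.3,4.1,0,0,-1.7,0,-0.25,0.3,4.1,0,0,-1.7,0,-0.25,0.3,4.1,0,0,-1.7,0,-0.25,0.3,4.1,0,0,-1.7,0,-0.25,0.3,4.1,0,0,-1.7,0], newtons=60)

```text
clock: 35.68
tcp_pos: [0.5563, -0.4362, 0.0012]
orientation: [0.001, -0.615, 0.788, -0.002]
wrist_force: [-0.8, 0.6, 5.5]
finger_gap: 0.0145
```

```bash
python3 -c "
from h import *
st(); go(.41,-.1,.2,235)
"
```

```text
t35.7 [ 0.5563 -0.4362  0.0012] yaw -104.0 z [ 0.004 -0.001 -1.   ] F [-0.8  0.6  5.5] gap 0.0145 q [-0.78  0.7   0.09  0.96  0.   -2.1 ]
row [-29.06  22.27 -19.97] [-0.2  0.  21. ]
```

Call:
send_rows(series=[0,0,-4,0,0,0,0,0,0,-8,0,0,0,0,-29.1,22.3,-20,0,0,21,0,-29.1,22.3,-20,0,0,21,0,-29.1,22.3,-20,0,0,21,0,-29.1,22.3,-20,0,0,21,0,-29.1,22.3,-20,0,0,21,0,-29.1,22.3,-20,0,0,21,0,-29.1,22.3,-20,0,0,21,0,-29.1,22.3,-20,0,0,21,0])

```text
clock: 36.52
tcp_pos: [0.4281, -0.1433, 0.1838]
orientation: [0.001, -0.461, 0.887, -0.0]
wrist_force: [0.3, 0.7, 0.3]
finger_gap: 0.014
```

```bash
python3 -c "
from h import *
st(); go(.436,.145,.16,225);go(.436,.145,.099,225);a=read_camera('wrist')[150:400,150:410].astype(int)
m=((a[...,2]-a[...,0])>70); m[:,:95]=0;m[:,165:]=0
for r in range(84,240,20):
  x=np.nonzero(m[r])[0]
  if len(x): print(r+150,x.min()+150,x.max()+150)
"
```

```text
t36.5 [ 0.4281 -0.1433  0.1838] yaw -125.1 z [ 0.003  0.001 -1.   ] F [0.3 0.7 0.3] gap 0.014 q [-0.5   0.1  -0.35  1.13  0.   -1.46]
row [-24.05  15.93   2.4 ] [-0.1  0.1  9.9]
row [-24.04  15.94   8.5 ] [-0.1  0.1  9.9]
274 267 294
294 267 294
314 267 295
334 267 295
354 267 294
374 270 291
```

Call:
send_rows(series=[-24,16,0,0,0,10,0,-24,16,0,0,0,10,0,-24,16,0,0,0,10,0,-24,16,0,0,0,10,0,-24,16,0,0,0,10,0,-24,16,0,0,0,10,0,-24,16.2,8.5,0,0,10,0,-24,16.2,8.5,0,0,10,0,-24,16.2,8.5,0,0,10,0,-24,16.2,8.5,0,0,10,0])

```text
clock: 37.4
tcp_pos: [0.4316, 0.1458, 0.0953]
orientation: [-0.002, -0.384, 0.923, 0.001]
wrist_force: [0.1, -0.5, -0.2]
finger_gap: 0.0139
```

```bash
python3 -c "
from h import *
ins('M',.099)
"
```

```text
[[0.4345 0.1447 0.0985]
 [0.4355 0.1444 0.0993]]
move lateral y -0.04 z 0.12 cm; tcp to plate 10.18 cm
t37.5 [0.4355 0.1444 0.0993] yaw -135.1 z [ 0.004  0.001 -1.   ] F [ 1.4 -0.7  0.2] gap 0.0144 q [ 0.14  0.18 -0.47  0.92  0.   -0.64]
```

Call:
send_rows(series=[0,0,0,0,0,0,0,-1.3,0,0,0,0,0,0,-2.6,0,0,0,0,0,0,-2.6,0,0,0,0,0,0,-2.6,0,0,0,0,0,0,-2.6,0,0,0,0,0,0])

```text
clock: 38.05
tcp_pos: [0.4531, 0.1623, 0.0989]
orientation: [0.001, -0.382, 0.924, -0.0]
wrist_force: [0.3, -0.2, -0.5]
finger_gap: 0.0143
```

```bash
python3 -c "
from h import *
ins('M',.099)
"
```

```text
[[0.4527 0.1624 0.0986]
 [0.4527 0.1625 0.0985]]
move lateral y -0.20 z -0.06 cm; tcp to plate 7.73 cm
t38.2 [0.4527 0.1625 0.0985] yaw -135.1 z [ 0.002  0.001 -1.   ] F [0.5 0.8 0.1] gap 0.0141 q [ 0.18  0.22 -0.42  0.93  0.   -0.61]
```

Call:
send_rows(series=[0,-0.19,-0.05,0,0,0,0,0,-0.19,-0.05,0,0,0,0,0,-0.19,-0.05,0,0,0,0,0,-0.19,-0.05,0,0,0,0])

```text
clock: 38.53
tcp_pos: [0.4543, 0.1616, 0.0988]
orientation: [0.001, -0.382, 0.924, -0.0]
wrist_force: [-0.4, 0.2, -1.2]
finger_gap: 0.0142
```

```bash
python3 -c "
from h import *
ins('M',.099)
"
```

```text
[[0.4543 0.1617 0.0988]
 [0.4544 0.1617 0.0988]]
move lateral y -0.02 z -0.02 cm; tcp to plate 7.67 cm
t38.7 [0.4544 0.1617 0.0988] yaw -135.0 z [ 0.002  0.001 -1.   ] F [ 0.  -0.2 -0.2] gap 0.0141 q [ 0.18  0.22 -0.42  0.93  0.   -0.61]
```

Call:
send_rows(series=[-0.5,0,0,0,0,0,0,-0.8,0,0,0,0,0,0,-1.1,0,0,0,0,0,0,-1.4,0,0,0,0,0,0,-1.8,0,0,0,0,0,0,-1.8,0,0,0,0,0,0])

```text
clock: 39.18
tcp_pos: [0.4679, 0.1749, 0.0989]
orientation: [0.001, -0.382, 0.924, -0.0]
wrist_force: [0.3, -0.3, -0.9]
finger_gap: 0.0142
```

```bash
python3 -c "
from h import *
ins('M',.099)
"
```

```text
[[0.4672 0.1745 0.0987]
 [0.467  0.1744 0.0987]]
move lateral y -0.03 z -0.03 cm; tcp to plate 5.89 cm
t39.3 [0.467  0.1744 0.0987] yaw -135.0 z [ 0.002  0.001 -1.   ] F [-0.7  0.4 -0.1] gap 0.0141 q [ 0.2   0.25 -0.38  0.94  0.   -0.59]
```

Call:
send_rows(series=[-1,0,0,0,0,0,0,-2,0,0,0,0,0,0,-3,0,0,0,0,0,0,-4,0,0,0,0,0,0,-4.2,0,0,0,0,0,0,-4.2,0,0,0,0,0,0])

```text
clock: 39.83
tcp_pos: [0.4977, 0.2048, 0.0987]
orientation: [0.001, -0.383, 0.924, -0.0]
wrist_force: [0.3, 0.2, -1.1]
finger_gap: 0.0142
```

Call:
send_rows(series=[0,0,0,0,0,0,0.35,0,0,0,0,0,0,0.35,0,0,0,0,0,0,0.35,1.7,0,0,0,0,0,0.35,3.4,0,0,0,0,0,0.35,3.4,0,0,0,0,0,0,3.4,0,0,0,0,0,0,3.4,0,0,0,0,0,0,3.4,0,0,0,0,0,0,3.4,0,0,0,0,0,0])

```text
clock: 40.67
tcp_pos: [0.4735, 0.1804, 0.099]
orientation: [0.002, -0.382, 0.924, -0.0]
wrist_force: [-0.1, 0.4, -0.1]
finger_gap: -0.0001
```

```bash
python3 -c "
from h import *
ins('M',.099); a=read_camera('wrist'); cv2.imwrite('pics/w20.png',a)
a=a[270:400,230:330].astype(int); m=((a[...,2]-a[...,0])>70)&(a[...,2]>150); print('yellow px',m.sum(),np.argwhere(m).mean(0)+[270,230])
"
```

```text
[[0.4732 0.1803 0.0988]
 [0.4731 0.1803 0.0988]]
move lateral y -0.01 z -0.03 cm; tcp to plate 5.04 cm
t40.8 [0.4731 0.1803 0.0988] yaw -135.0 z [ 0.002  0.001 -1.   ] F [-0.  -0.8 -0.2] gap 0.0002 q [ 0.21  0.26 -0.36  0.94  0.   -0.58]
yellow px 154 [359.81818182 280.88311688]
```

Call:
send_rows(series=[-1,0,0,0,0,0,0,-1.6,0,0,0,0,0,0,-2.2,0,0,0,0,0,0,-2.8,0,0,0,0,0,0,-3.4,0,0,0,0,0,0,-3.9,0,0,0,0,0,0,-4.1,0,0,0,0,0,0,-4.1,0,0,0,0,0,0])

```text
clock: 41.53
tcp_pos: [0.499, 0.2076, 0.097]
orientation: [-0.003, -0.382, 0.924, -0.001]
wrist_force: [-5.5, -6.8, -2.9]
finger_gap: 0.0003
```

Call:
send_rows(series=[2,0,0,0,0,0,0.1,6,0,0,0,0,0,0.3,6,0,-4,0,0,0,0.6,6,0,-8,0,0,0,0.6,6,0,-8,0,0,0,0.6,6,0,-8,0,0,0,0.6])

```text
clock: 42.03
tcp_pos: [0.4619, 0.1673, 0.1818]
orientation: [0.005, -0.382, 0.924, -0.001]
wrist_force: [-0.3, 0.3, -0.3]
finger_gap: 0.0513
```

```bash
python3 -c "
from h import *
st(); a=read_camera('wrist');cv2.imwrite('pics/w21.png',a);b=read_camera('scene')
cv2.imwrite('pics/c21.png',np.hstack([cv2.resize(a[240:400,150:390],(450,300)),cv2.resize(b[120:180,180:250],(350,300),interpolation=2)]))
go(.42,-.1,.24,255)
"
```

```text
t42.0 [0.4619 0.1673 0.1818] yaw -135.0 z [ 0.009  0.002 -1.   ] F [-0.3  0.3 -0.3] gap 0.0513 q [ 0.18  0.17 -0.27  1.13  0.   -0.6 ]
row [ 21.69 -16.07  -6.12] [ -0.2   0.2 -30. ]
```

View pics/c21.png

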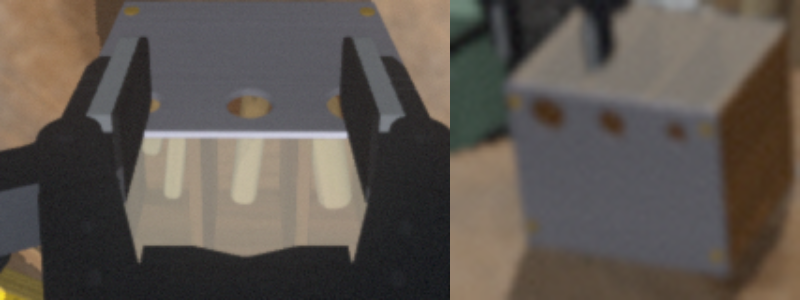

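Call:
send_rows(series=[21.7,-16,-6,0,0,-30,0.6,21.7,-16,-6,0,0,-30,0.6,21.7,-16,-6,0,0,-30,0.6,21.7,-16,-6,0,0,-30,0.6,21.7,-16,-6,0,0,-30,0.6,21.7,-16,-6,0,0,-30,0.6,21.7,-16,-6,0,0,-30,0.6,21.7,-16,-6,0,0,-30,0.6,21.7,-16,-6,0,0,-30,0.6])

```text
clock: 42.88
tcp_pos: [0.4188, -0.1025, 0.2383]
orientation: [0.001, -0.606, 0.795, -0.001]
wrist_force: [0.5, 0.4, -0.8]
finger_gap: 0.0508
```

```bash
python3 -c "
from h import *
st();go(.53,-.23,.12,257)
"
```

```text
t42.9 [ 0.4188 -0.1025  0.2383] yaw -105.3 z [ 0.002  0.    -1.   ] F [ 0.5  0.4 -0.8] gap 0.0508 q [-0.43  0.03 -0.28  1.26  0.   -1.73]
row [  9.37 -14.07  11.85] [-0.1  0.1 -2.3]
```

Call:
send_rows(series=[9.4,-14,11.8,0,0,-2.3,0.7,9.4,-14,11.8,0,0,-2.3,0.7,9.4,-14,11.8,0,0,-2.3,0.7,9.4,-14,11.8,0,0,-2.3,0.7,9.4,-14,11.8,0,0,-2.3,0.7,9.4,-14,11.8,0,0,-2.3,0.7,9.4,-14,11.8,0,0,-2.3,0.7,9.4,-14,11.8,0,0,-2.3,0.7])

```text
clock: 43.55
tcp_pos: [0.5292, -0.225, 0.1195]
orientation: [0.001, -0.625, 0.781, 0.001]
wrist_force: [-0.0, 0.4, 0.5]
finger_gap: 0.0601
```

```bash
python3 -c "
from h import *
dowels('','pics/w22.png'); read_camera('top'); go(.549,-.23,.035,257.3);st()
for n in ('scene','top'):
  read_camera(n); ci=camera_info(n)
  for l in ('dowel_a','reject_tray'):
    for s in silhouettes(n,l):
      c=axis(s['pixels'])[0]; print(n,l,round(s['p'],2),c.round(),atz(ci,*c,.012)[:2].round(3))
"
```

```text
t43.5 [ 0.5292 -0.225   0.1195] yaw -102.7 z [-0.     0.003 -1.   ] F [-0.   0.4  0.5] gap 0.0601 q [-0.54  0.37 -0.15  1.05  0.   -1.89]
p0.97 px 380 256 c [ 0.4625 -0.1527] LxW 0.083 0.021 yaw+ 23.1 bgr [149. 118. 199.] rear [ 0.4358 -0.1641]
p0.65 px 255 199 c [ 0.5507 -0.2306] LxW 0.09 0.0291 yaw+ 77.6 bgr [115. 172. 202.] rear [ 0.5444 -0.2589]
row [-0.   -1.93  8.71] [-0.2  0.   0. ]
t43.7 [ 0.5298 -0.2258  0.1221] yaw -102.7 z [ 0.004 -0.    -1.   ] F [ 0.1 -0.2  0.1] gap 0.0596 q [-0.54  0.37 -0.15  1.05  0.   -1.89]
scene dowel_a 0.65 [246. 234.] [ 0.457 -0.157]
scene dowel_a 0.57 [221. 205.] [0.447 0.007]
scene dowel_a 0.49 [287. 239.] [ 0.549 -0.23 ]
scene reject_tray 0.68 [220. 206.] [0.444 0.007]
top dowel_a 0.63 [276. 245.] [ 0.459 -0.153]
top dowel_a 0.39 [307. 226.] [ 0.546 -0.252]
```

Call:
send_rows(series=[0,-2,3,0,0,0,0.7,0,-2,6,0,0,0,0.7,0,-2,9,0,0,0,0.7,0,-2,11.6,0,0,0,0.7,0,-2,11.6,0,0,0,0.7,0,-2,11.6,0,0,0,0.7,0,-2,11.6,0,0,0,0.7])

```text
clock: 44.58
tcp_pos: [0.5502, -0.232, 0.0062]
orientation: [0.001, -0.624, 0.781, -0.001]
wrist_force: [0.7, -0.2, -0.1]
finger_gap: 0.0599
```

```bash
python3 -c "
from h import *
st(); read_camera('top'); go(.5503,-.2306,.003,257.3);st()
"
```

```text
t44.6 [ 0.5502 -0.232   0.0062] yaw -102.8 z [ 0.004 -0.    -1.   ] F [ 0.7 -0.2 -0.1] gap 0.0599 q [-0.53  0.51 -0.24  0.82  0.   -1.88]
row [-0.16  0.08  0.39] [-0.3  0.  -0.1]
t44.6 [ 0.5507 -0.2323  0.0069] yaw -102.8 z [ 0.005 -0.001 -1.   ] F [ 0.4 -0.4  0.7] gap 0.0598 q [-0.53  0.51 -0.24  0.82  0.   -1.88]
```

Call:
send_rows(series=[0,0,0.3,0,0,0,0.7,0,0,0.3,0,0,0,0,0,0,0.3,0,0,0,0,0,0,0.3,0,0,0,0,0,0,0.3,0,0,0,0,0,0,0.3,0,0,0,0,0,0,0.3,0,0,0,0,0,0,0.3,0,0,0,0], newtons=60)

```text
clock: 45.3
tcp_pos: [0.5499, -0.2317, 0.0028]
orientation: [0.001, -0.624, 0.781, -0.001]
wrist_force: [-1.4, 1.1, 5.9]
finger_gap: 0.0246
```

```bash
python3 -c "
from h import *
st(); go(.447,.007,.1,270)
"
```

```text
t45.3 [ 0.5499 -0.2317  0.0028] yaw -102.7 z [ 0.003 -0.    -1.   ] F [-1.4  1.1  5.9] gap 0.0246 q [-0.53  0.51 -0.25  0.81  0.   -1.88]
row [-21.02  15.27  -9.76] [ -0.2   0.  -12.7]
```

```bash
python3 -c "
from h import *
go(.435,-.17,.2,262);go(.435,-.0,.2,270)
"
```

```text
row [ -3.5   12.5  -19.76] [-0.2  0.  -4.7]
row [-20.08  16.25 -19.76] [ -0.2   0.  -12.7]
```

Call:
send_rows(series=[0,0,-4,0,0,0,0,0,0,-8,0,0,0,0,-3.5,12.5,-19.7,0,0,-4.7,0,-3.5,12.5,-19.7,0,0,-4.7,0,-3.5,12.5,-19.7,0,0,-4.7,0,-3.5,12.5,-19.7,0,0,-4.7,0,-20,16.2,-19.7,0,0,-12.7,0,-20,16.2,-19.7,0,0,-12.7,0,-20,16.2,-19.7,0,0,-12.7,0,-20,16.2,-19.7,0,0,-12.7,0])

```text
clock: 46.13
tcp_pos: [0.4347, -0.0048, 0.1991]
orientation: [0.001, -0.706, 0.708, -0.001]
wrist_force: [0.3, 0.7, -0.7]
finger_gap: 0.025
```

```bash
python3 -c "
from h import *
st(); read_camera('top'); go(.446,.007,.009,270);st()
"
```

```text
t46.1 [ 0.4347 -0.0048  0.1991] yaw -90.1 z [ 0.004  0.    -1.   ] F [ 0.3  0.7 -0.7] gap 0.025 q [-0.2   0.05 -0.35  1.16  0.   -1.77]
row [-0.36 -1.21 19.02] [-0.1  0.3  0.3]
t46.2 [0.4334 0.0023 0.1992] yaw -89.7 z [ 0.002  0.006 -1.   ] F [-1.9  4.2 -0.3] gap 0.0249 q [-0.18  0.05 -0.36  1.16  0.01 -1.76]
```

Call:
send_rows(series=[-0.4,-1.2,4,0,0,0,0,-0.4,-1.2,8,0,0,0,0,-0.4,-1.2,12,0,0,0,0,-0.4,-1.2,16,0,0,0,0,-0.4,-1.2,17.5,0,0,0,0,-0.4,-1.2,17.5,0,0,0,0,-0.4,-1.2,17.5,0,0,0,0,-0.4,-1.2,17.5,0,0,0,0])

```text
clock: 46.85
tcp_pos: [0.4488, -0.0023, 0.0248]
orientation: [0.002, -0.707, 0.707, -0.001]
wrist_force: [0.2, 0.4, -0.2]
finger_gap: 0.0246
```

```bash
python3 -c "
from h import *
st(); read_camera('top'); go(.446,.007,.009,270);st()
ci=camera_info('wrist'); a=read_camera('wrist'); S=silhouettes('wrist','reject_tray')
print([(round(s['p'],2),s['box']) for s in S]); print(proj(ci,[[.446+dx,.007+dy,.03] for dx in(-.065,.065) for dy in (-.075,.075)]).round())
"
```

```text
t46.9 [ 0.4488 -0.0023  0.0248] yaw -90.1 z [ 0.004  0.    -1.   ] F [ 0.2  0.4 -0.2] gap 0.0246 q [-0.19  0.25 -0.6   0.72  0.   -1.76]
row [-0.94  0.34  1.62] [-0.3  0.  -0.1]
t46.9 [ 0.4493 -0.0024  0.0252] yaw -90.1 z [ 0.005  0.    -1.   ] F [ 1.1 -0.  -0.2] gap 0.0243 q [-0.19  0.25 -0.6   0.72  0.   -1.76]
[(0.56, [100.5, 116.6, 348.9, 273.6])]
[[440. 141.]
 [399. 404.]
 [139. 141.]
 [176. 403.]]
```

Call:
send_rows(series=[-0.7,0.2,0.5,0,0,0,0,-0.7,0.2,1.5,0,0,0,0,-0.7,0.2,1.5,0,0,0,0,-0.7,0.2,1.5,0,0,0,0])

```text
clock: 47.33
tcp_pos: [0.4455, 0.0053, 0.0087]
orientation: [0.001, -0.707, 0.707, -0.001]
wrist_force: [-0.4, 0.5, -0.2]
finger_gap: 0.0243
```

Call:
send_rows(series=[0,0,0.05,0,0,0,0.45,0,0,0.05,0,0,0,0.45,0,0,0.05,0,0,0,0.45,0,0,-3,0,0,0,0.45,0,0,-7,0,0,0,0.45,0,0,-11,0,0,0,0.45,0,0,-15,0,0,0,0.45,8,0,-19,0,0,0,0.45,12,0,-19,0,0,0,0.45,15,0,-19,0,0,0,0.45])

```text
clock: 48.17
tcp_pos: [0.4462, -0.115, 0.1966]
orientation: [-0.002, 0.708, -0.706, 0.003]
wrist_force: [0.2, -0.2, 0.3]
finger_gap: 0.0385
```

```bash
python3 -c "
from h import *
st(); a=read_camera('scene'); b=read_camera('top'); w=read_camera('wrist')
cv2.imwrite('pics/fin.png',np.hstack([cv2.resize(a[120:320,150:370],(420,380),interpolation=2),cv2.resize(b[160:280,210:330],(380,380),interpolation=2)])); cv2.imwrite('pics/w23.png',w)
"
```

```text
t48.2 [ 0.4462 -0.115   0.1966] yaw -89.9 z [ 0.007 -0.001 -1.   ] F [ 0.2 -0.2  0.3] gap 0.0385 q [-0.43  0.1  -0.31  1.16  0.   -2.  ]
```

```bash
python3 -c "
from h import *
for n in ('wrist','scene','top'):
  im=read_camera(n); ci=camera_info(n)
  for l in ('dowel_a','reject_tray','masking_tape','tape_measure','chuck_key'):
    for s in silhouettes(n,l)[:4]:
      c=axis(s['pixels'])[0]; print(n,l,round(s['p'],2),c.round(),s['pixels'].sum(),atz(ci,*c,.015)[:2].round(3),im[s['pixels']].mean(0).round())
im=cv2.imread('pics/fin.png').astype(int)
s=read_camera('scene').astype(int)[180:235,180:260]; m=(s[...,1]>110)&(s[...,2]-s[...,0]>50)&(s[...,2]>150); print('beech px in tray area',m.sum(),np.argwhere(m).mean(0)+[180,180] if m.any() else '')
"
```

```text
wrist dowel_a 0.96 [266. 150.] 1264 [ 0.46  -0.152] [176. 139. 226.]
wrist reject_tray 0.81 [279. 279.] 8972 [ 0.448 -0.002] [ 32.  42. 155.]
wrist chuck_key 0.72 [170. 410.] 240 [0.599 0.202] [31. 51. 75.]
wrist chuck_key 0.65 [62. 94.] 1407 [ 0.656 -0.206] [146. 149. 153.]
scene dowel_a 0.5 [221. 205.] 188 [0.446 0.008] [ 95. 134. 162.]
scene dowel_a 0.47 [247. 234.] 180 [ 0.457 -0.16 ] [130. 111. 171.]
scene reject_tray 0.79 [220. 205.] 1624 [0.442 0.004] [ 26.  34. 119.]
scene masking_tape 0.95 [335. 344.] 1320 [ 0.469 -0.595] [148. 161. 167.]
scene tape_measure 0.77 [356. 246.] 294 [ 0.699 -0.348] [ 67. 117. 132.]
scene chuck_key 0.63 [317. 223.] 76 [ 0.658 -0.213] [127. 129. 132.]
top dowel_a 0.59 [238. 243.] 64 [ 0.447 -0.016] [105. 165. 203.]
top dowel_a 0.59 [276. 246.] 66 [ 0.457 -0.154] [179. 140. 241.]
top reject_tray 0.84 [241. 250.] 508 [ 0.425 -0.029] [ 30.  40. 178.]
top masking_tape 0.97 [400. 258.] 517 [ 0.473 -0.595] [170. 192. 203.]
top tape_measure 0.67 [339. 191.] 244 [ 0.701 -0.354] [ 67. 124. 147.]
top chuck_key 0.48 [298. 195.] 66 [ 0.661 -0.204] [146. 152. 160.]
beech px in tray area 150 [199.88666667 219.95333333]
```

```bash
python3 -c "
from h import *
st(); print(hand_in())"
```

```text
t49.3 [ 0.4451 -0.114   0.1937] yaw -90.1 z [ 0.002  0.001 -1.   ] F [ 0.8 -0.6 -0.5] gap 0.0384 q [-0.43  0.11 -0.31  1.15  0.   -2.  ]
the job is handed in; nothing more can be done
None
```

I gauged all five loose dowels and handed in at about 49 s; no verdict was given.

| Diameter | Number | Where it went |
|---|---|---|
| 12 mm | 2 | small-hole bay |
| 17 mm | 1 | middle-hole bay |
| 22 mm | 1 | large-hole bay |
| 27 mm | 1 | red reject tray |

- **Sizing:** I took the diameters from the camera widths and the finger gap when gripped. The gap readings came out about 2.5 to 3 mm below the diameter each time (8.9, 14.2, 19.4 and 24.6 mm). I did not try any dowel against a smaller hole. The 27 mm one went to the tray on those readings alone.
- **Bays:** The wrist-camera pictures after the pushes showed two dowels in the small bay and one each in the middle and large bays. Nothing was sticking out of the plate.
- **Tray and bench:** The networks on all three cameras found no beech dowel left on the bench. The scene camera placed the reject at (0.446, 0.008), in the tray. The top camera put it about 2 cm off, still inside, with the arm partly blocking its view.
- **Left alone:** The masking tape, tape measure, chuck key and pink look-alike read within about 1 cm of where they started.
- **Failed check:** I could not view the last picture because the 16-picture limit had been reached, so the final tray and bench checks rest on numbers only.

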